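Refill the guarded nut mill

ROBOT

A 6-joint arm with a two-finger parallel gripper is mounted at the origin on a cart in front of the work surface, level with it; the furniture and walls round the work are solid. World frame = base frame: x ahead of the robot, y to its left, z up, the work surface at z = 0. Lengths are in m, angles in rad, forces in N, time in s.
With the tool pointing down it reaches from about 0.35 to 0.875 m from the base axis. Payload 4.2 kg.
Tool frame: the origin (TCP) lies at the very end of the fingers, on their centre line; the grasp point (between the pads) lies r.grip_point_offset behind it (r.grip_point_offset is the distance from the TCP to the grasp point, in m); z points along the fingers, y is the line along which they close (so a half turn about z gives the same grasp; the last joint's range is limited). The gripper opens to 85 mm and grips with 20 to 120 N. Pads are 22 mm wide; open, the fingers measure 114 mm over their backs; the gripper's body (76 mm by 85 mm) begins 54 mm behind the grasp point. The pads swing forward as they close: fully open they stand 13 mm farther back than shut.
Start: joints at [-0.881, 0.385, 0.008, 0, -1.194, -0.259], TCP at [0.261, -0.568, 0.231] pointing down, gripper open.
Joint ranges: [-3.14, 3.14], [-1.21, 2.06], [-1.07, 1.41], [-3.16, 2.05], [-2.99, -0.16], [-3.1, 3.1]. Speed limits (rad/s): [2.79, 2.79, 3.14, 3.14, 3.14, 3.14].

INTERFACE

Orientations are given as a unit quaternion [x, y, z, w].
In Python, from bench import r gives the robot as it stands.
- The arm moves only by the tool play_rows, never from a script. Its argument "commands" is a list of rows, each an object with "travel": the shift along the tool's x, y, z in mm, a list of three; "turn": the turn, a rotation vector about the tool's x, y, z in degrees, a list of three; "claw": the opening, from 0 (shut) to 1 (fully open). A call has 1 to 5 rows; each row is the pose to reach, as a shift and turn from the pose commanded when the call began, along the tool's axes at that moment; what a row does not reach only later rows make up. A row lasts 1/8 s, in which the tool goes at most 62.5 mm and 10.7 degrees, less where a joint would pass 70% of its speed; a pose out of reach is approached as far as the arm can. A call with a gripper value outside its range is refused whole. The fingers move at their own pace and stop on an object; "squeeze" is the grip in N (left out, the last holds). Time passes only in rows, so rows that repeat a pose let the fingers close. It gives the time, the measured TCP pose, the force, the opening and the grip force at its end, in the units of the state.
- r.read_state(): the state, without advancing time (a new reading comes with each control period).
- r.grab_frame(name): name is "side" or "top" or "wrist"; returns the picture (420x560x3 uint8, red, green, blue); there is no depth.
- r.camera_params(name): a dict with "K" (3x3 intrinsics, pixels), "eye" and "rotation" of the camera in the world; the wrist camera has in their place "mount" (4x4, takes a point from camera to tool coordinates, whose origin is the TCP and whose axes are the flange's). Camera axes: x right, y up, looking along -z (the intrinsics and any distortion apply to the point x, -y, -z); pixel columns grow to the right and rows downward; lengths in m; the calibration is good to about 2 mm. A picture is of the moment at which its call begins: read the wrist's pose just before it. camera_params takes no time and is no camera call.
- r.hand_in(): hands the job in; it is judged then, once.
Trained networks look in the newest picture that a camera, given by its name, has taken for a name from the list of things; names that differ only in an ending like _2 or _b are one class to them, and where a whole thing is asked for, a point or a joint stands for the part that bears it (a point fixed in the world has none). Each returns a list of dicts, best first, with "p" (0 to 1); they miss things now and then, are a little off and sometimes report something else, mostly with a low value. They report only what shows in the picture. A call takes as long as a camera call.
- r.silhouettes(camera, query): "region" (420x560 bool, what is visible of it) and "centre" ([column, row] in pixels, amid what is visible of it).
The state is a dict: "time_s": time; "joints": joint angles; "joint_velocities": joint speeds; "effort": joint torques, N m; "ee_pos": TCP position; "eef_rot": TCP orientation; "contact_force": force on the tool from outside, world axes, zero at the start; "wrist_torque": the same for the moment, N m; "gripper_width": opening from 0.0 (shut) to 1.0 (fully open); "gripper_force": force on a finger pad.
Only numpy, scipy, OpenCV 4.12 (cv2) and the standard library are available. Lean on these libraries where they do the work, as an engineer would, in place of code of your own. Each camera call takes 0.05 s, during which the arm holds its last target. There are 200 camera calls.

TASK

Load the walnuts into the nut mill. Its guard can only be opened with a tool: take the cake tester from its block and with its tip gently press the button down in the sloping recess until the guard springs open, put the tester back in its block, then tip the scoop of walnuts into the hopper so that all five lie in it. Set the empty scoop back down on the table, leave the guard standing open, and leave everything else where it is.

Things in the scene. Friction and masses are not known exactly. Their poses are not given: they have to be found in the camera images.
- mill: countertop nut mill, fixed to the table. White base 200 (x) x 190 (y) x 75 mm high on which a square steel hopper stands; origin under the centre of the base, z up, -x is its front (towards the robot, turned by a little yaw). A black catch housing 62 mm wide stands on the base before the hopper's front, up to x = -111 mm and 150 mm high
- hopper_mouth (a point): centre of the hopper's open mouth, at the height of its rim (165 mm above the table); axes as the mill's. The mouth is 150 (x) x 160 (y) mm; the hopper narrows to about 85 x 95 mm at its rollers, 70 mm lower
- guard (a joint): hinged guard lid over the hopper, steel frame with a clear window, 166 x 168 x 4 mm, hinge along the hopper's rear rim 171 mm above the table. 0 = shut and caught, 1.75 = standing open, just past upright (rad). A spring throws it open by itself once the catch is released; it then reaches 165 mm above the hinge
- guard_edge (a point): middle of the guard's front edge
- recess (a point): centre of the brass-ringed mouth of an 11 mm round recess in the catch housing's sloping black top (40 x 40 mm). z axis = straight out, leaning 30 degrees from vertical to the mill's front. In it a red sprung button 8.6 mm wide, its face 6 to 16 mm below the mouth (differs each time); 8 mm travel, 2 N to start, 7 N fully in; frees the guard after 4 to 5 mm
- tester: cake tester: red handle 14 mm thick (gripped part 64 to 154 mm above the tip), a steel collar 24 mm wide and 4 mm thick at 60 mm, below it a straight steel shaft 5 mm thick and 60 mm long. Origin at the tip, z axis from tip to handle. It stands upright in its block
- tester_tip (a point): tip of the tester's shaft (axes as the tester's)
- tester_grip (a point): middle of the tester's handle, 109 mm above its tip
- stand: beech block for the tester, 70 x 70 x 66 mm, fixed to the table; origin under its centre
- stand_hole (a point): mouth of the 12 mm hole down through the middle of the block, on its top face 66 mm above the table; the tester's collar rests on the block round the hole, its tip then 6 mm above the table
- scoop: aluminium scoop pan holding the walnuts; floor 150 (x) x 100 (y) mm, 3 mm thick, side walls 44 mm high. On its -y side a pouring lip as wide as the floor rises at 30 degrees for 50 mm; on its +y side the rear wall with a black grip on top. Origin under the centre of its floor. About 0.28 kg empty
- scoop_grip (a point): point to grip in the black grip (60 mm along x, 13 mm thick along y, from 42 to 94 mm above the scoop's underside); 51.5 mm to +y of the origin and 72 mm up; axes as the scoop's
- scoop_lip (a point): middle of the edge of the pouring lip, 93 mm to -y of the scoop's origin and 25 mm up
- nut_1: walnut in its shell, 30 mm thick, 36 mm long, one of five; origin on its underside as built, 15 mm from its centre; turns as it rolls
- nut_2: walnut in its shell, 30 mm thick, 36 mm long, one of five; origin on its underside as built, 15 mm from its centre; turns as it rolls
- nut_3: walnut in its shell, 30 mm thick, 36 mm long, one of five; origin on its underside as built, 15 mm from its centre; turns as it rolls
- nut_4: walnut in its shell, 30 mm thick, 36 mm long, one of five; origin on its underside as built, 15 mm from its centre; turns as it rolls
- nut_5: walnut in its shell, 30 mm thick, 36 mm long, one of five; origin on its underside as built, 15 mm from its centre; turns as it rolls
- spice_1: spice jar with a green cap, 46 mm wide, 106 mm tall, a bystander; origin under its centre
- spice_2: spice jar with a red cap, 47 mm wide, 97 mm tall, a bystander; origin under its centre
- cutter_ring_1: steel pastry cutter ring, 70 mm wide, 35 mm tall, a bystander; origin under its centre
- nozzle_3: steel piping nozzle standing on its wide end, 40 mm wide, 50 mm tall, a bystander; origin under its centre
- pastry_brush: wooden pastry brush lying flat, 228 x 58 x 12 mm, a bystander; origin under its centre
- measuring_spoons: ring of three steel measuring spoons lying flat, 104 x 108 x 8 mm, a bystander; origin under its centre

How it is judged:
By the outcome, as a careful person would: the job done as asked, in the order asked, and still so for the second after the job is handed in, with the robot touching nothing.
It also fails if it takes over 72 s, if anything falls off the work surface, if the arm or the gripper's body presses on something with over 40 N, if the wrist force passes 120 N, or if a joint passes its speed limit or range.

## Working session

There is one attempt and no reset: what is moved stays moved. The work goes in short steps, Python scripts to look and compute and a tool call to move; the robot and the scene stay as the last step left them, time stands still between calls to the robot, and variables do not carry over. Pictures are saved under pics/ and viewed, at most 10 in all, crops included, and the job is handed in when it is done.

Besides the shell and the picture viewer there is one more tool, called after "Call:" as a command line: name --argument value ..., lists and objects as JSON in quotes. play_rows: Moves the arm, as the interface text tells. Its arguments: {"type":"object","properties":{"commands":{"type":"array"},"squeeze":{"type":"number"}},"required":["commands"]}

```bash
mkdir -p pics; ls; cat > h.py <<'E'
import numpy as np, cv2
from bench import r
from scipy.spatial.transform import Rotation as R
def cam(name,st=None):
    c=r.camera_params(name)
    K=np.array(c["K"])
    if "mount" in c:
        M=np.array(c["mount"]); Rt=R.from_quat(st["eef_rot"]).as_matrix()
        return K,np.array(st["ee_pos"])+Rt@M[:3,3],Rt@M[:3,:3],c
    return K,np.array(c["eye"]),np.array(c["rotation"]),c
def ray(C,px):
    K,e,Ro,_=C
    d=np.linalg.inv(K)@[px[0],px[1],1]; d=Ro@(d*[1,-1,-1]); return e,d/np.linalg.norm(d)
def atz(C,px,z):
    e,d=ray(C,px); return e+d*(z-e[2])/d[2]
def tri(obs):
    A=np.zeros((3,3));b=np.zeros(3);L=[ray(C,p) for C,p in obs]
    for e,d in L:
        P=np.eye(3)-np.outer(d,d);A+=P;b+=P@e
    x=np.linalg.solve(A,b); return x,[np.linalg.norm((np.eye(3)-np.outer(d,d))@(x-e)) for e,d in L]
def proj(C,p):
    K,e,Ro,_=C
    q=Ro.T@(np.array(p)-e)*[1,-1,-1]; u=K@q; return u[:2]/u[2]
E
python3 - <<'E'
from h import *
print(r.grip_point_offset, r.read_state())
for n in("side","top","wrist"):
    f=r.grab_frame(n); cv2.imwrite(f"pics/{n}0.png",f[:,:,::-1]); c=r.camera_params(n);print(n,c)
for q in["tester_tip","tester_grip","tester","stand_hole","stand","recess","hopper_mouth","mill","guard_edge","scoop","scoop_grip","scoop_lip","nut_1","spice_1","cutter_ring_1","nozzle_3","pastry_brush","measuring_spoons"]:
    for n in("side","top"):
        print(q,n,[(np.round(d["centre"],1).tolist(),round(d["p"],2)) for d in r.silhouettes(n,q)][:6])
E
```

```text
pics
0.0187 {'time_s': 0.0, 'joints': array([-8.81407460e-01,  3.85594297e-01,  6.62836799e-03, -5.18364435e-04,
       -1.19398370e+00, -2.58601263e-01]), 'joint_velocities': array([-2.21357324e-04, -1.38449320e-04, -2.48638249e-03, -9.90816200e-04,
        3.02711567e-04,  7.89414163e-05]), 'effort': array([ 6.76211334e-05, -3.92291272e+01,  1.88404584e+01,  4.18624252e+00,
       -4.61233474e-03, -1.64018917e-05]), 'ee_pos': array([ 0.26077417, -0.56736108,  0.23019691]), 'eef_rot': array([-2.13638598e-01,  9.76912142e-01,  1.06790864e-03, -2.77094472e-04]), 'contact_force': array([ 0.0725584 ,  0.79930601, -0.30542227]), 'wrist_torque': array([-0.001563  , -0.03013271, -0.03732369]), 'gripper_force': 0.0, 'gripper_width': 0.9982946195956358}
side {'K': array([[497.38030162,   0.        , 273.66331966],
       [  0.        , 497.38030162, 208.95057318],
       [  0.        ,   0.        ,   1.        ]]), 'eye': array([ 0.62106441, -1.18925804,  0.85670378]), 'rotation': array([0.48608106, 0.021888  , 0.01837834, 0.87344625])}
top {'K': array([[391.68863432,   0.        , 284.5192
[... 2039 characters left out ...]
184.8, 244.7], 0.87)]
nut_1 side [([255.3, 310.8], 0.56), ([260.2, 186.6], 0.53)]
nut_1 top [([187.3, 251.9], 0.5), ([186.1, 238.4], 0.41), ([177.0, 246.6], 0.4)]
spice_1 side [([328.1, 177.6], 0.71), ([329.0, 198.9], 0.6), ([232.2, 216.0], 0.37)]
spice_1 top [([230.1, 174.9], 0.89)]
cutter_ring_1 side [([233.6, 212.6], 0.84)]
cutter_ring_1 top []
nozzle_3 side [([220.1, 230.8], 0.65), ([253.2, 308.7], 0.37)]
nozzle_3 top [([285.8, 270.7], 0.61)]
pastry_brush side [([215.8, 282.2], 0.88), ([287.9, 195.9], 0.35)]
pastry_brush top [([352.8, 258.2], 0.81), ([199.8, 177.1], 0.71), ([388.9, 216.7], 0.42)]
measuring_spoons side [([324.2, 315.9], 0.76)]
measuring_spoons top [([373.5, 173.0], 0.67)]
```

```bash
sed -i 's/np.array(c\["rotation"\]),c/R.from_quat(c["rotation"]).as_matrix(),c/' h.py
python3 - <<'E'
import cv2,numpy as np
t=cv2.imread("pics/top0.png");s=cv2.imread("pics/side0.png")
cv2.imwrite("pics/tc.png",cv2.resize(t[140:300,130:430],None,fx=2.66,fy=2.66,interpolation=cv2.INTER_CUBIC)[:, :800])
cv2.imwrite("pics/sc.png",cv2.resize(s[130:350,180:380],None,fx=2.7,fy=2.7,interpolation=cv2.INTER_CUBIC))
E
```

```text
(no output)
```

View pics/tc.png

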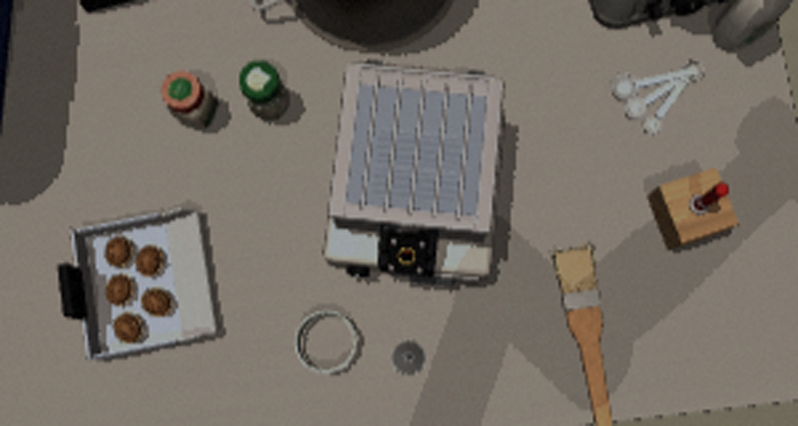

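View pics/sc.png

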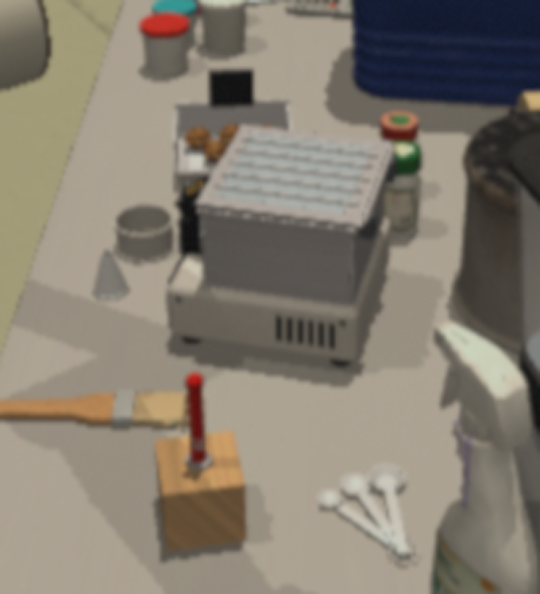

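```bash
python3 - <<'E'
from h import *
T=cam("top");S=cam("side")
tc=lambda x,y:(x/2.66+130,y/2.66+140)
sc=lambda x,y:(x/2.7+180,y/2.7+130)
np.set_printoptions(precision=4,suppress=True)
for n,t,s in[("tester top",(722,189),(194,379)),("collar",(704,207),(200,461)),("recess",(407,256),(193,187)),("guard fl",(331,217),(202,205)),("guard fr",(490,230),(358,221)),("guard rr",(504,73),(395,146)),("scoop grip top",(66,266),(232,72)),("nutA",(119,250),(230,133))]:
    print(n,*tri([(T,tc(*t)),(S,sc(*s))]))
print("standtop corners",[atz(T,tc(*p),.066) for p in[(651,191),(713,169),(739,213),(669,235)]])
print("scoop rim",[atz(T,tc(*p),.047) for p in[(72,230),(90,358)]],"lip",[atz(T,tc(*p),.025) for p in[(205,207),(222,333)]])
print("guardz171",[atz(T,tc(*p),.171) for p in[(331,217),(490,230),(504,73),(349,62)]])
print("recess@.14",atz(T,tc(407,256),.14),"hous",[atz(T,tc(*p),.15) for p in[(381,225),(440,230)]])
st=r.read_state()
print(R.from_quat(st["eef_rot"]).as_matrix())
for n,z,p in[("jar1",.106,(260,78)),("jar2",.097,(184,88)),("ring",.035,(329,338)),("noz",.05,(408,353)),("brush",.012,(575,265)),("spoon",.0,(655,90))]: print(n,atz(T,tc(*p),z))
E
```

```text
tester top [ 0.5108 -0.3233  0.1573] [np.float64(0.0010078741898865585), np.float64(0.0010078741898865479)]
collar [ 0.5095 -0.327   0.0699] [np.float64(0.003971929884629597), np.float64(0.003971929884629498)]
recess [0.4788 0.0157 0.1403] [np.float64(0.00037375430966409527), np.float64(0.000373754309664296)]
guard fl [0.5093 0.0882 0.0834] [np.float64(0.03016176016043811), np.float64(0.030161760160438034)]
guard fr [ 0.574  -0.0715  0.1415] [np.float64(0.07722697655934489), np.float64(0.07722697655934509)]
guard rr [ 0.6598 -0.0981  0.2465] [np.float64(0.023158874848335485), np.float64(0.023158874848335204)]
scoop grip top [0.5044 0.3868 0.0973] [np.float64(0.01063053713757294), np.float64(0.010630537137572851)]
nutA [0.5143 0.3412 0.0359] [np.float64(0.022315720162690785), np.float64(0.022315720162690608)]
standtop corners [array([ 0.5314, -0.2716,  0.066 ]), array([ 0.5489, -0.3468,  0.066 ]), array([ 0.4948, -0.3674,  0.066 ]), array([ 0.4787, -0.2838,  0.066 ])]
scoop rim [array([0.564 , 0.3968, 0.047 ]), array([0.4156, 0.3829, 0.047 ])] lip [array([0.5782, 0.2458, 0.025 ]), array([0.4286, 0.2366, 0.025 ])]
guardz171 [array([0.5237, 0.0899, 0.171 ]), array([ 0.4917, -0.0726,  0.171 ]), array([ 0.6586, -0.1092,  0.171 ]), array([0.6895, 0.0546, 0.171 ])]
recess@.14 [0.4784 0.0156 0.14  ] hous [array([0.513 , 0.0394, 0.15  ]), array([ 0.5007, -0.022 ,  0.15  ])]
[[-0.9086 -0.4176  0.    ]
 [-0.4176  0.9086  0.    ]
 [-0.      0.     -1.    ]]
jar1 [0.7035 0.1587 0.106 ]
jar2 [0.7042 0.247  0.097 ]
ring [0.4085 0.1137 0.035 ]
noz [0.381  0.0258 0.05  ]
brush [ 0.4624 -0.1818  0.012 ]
spoon [ 0.6678 -0.3137  0.    ]
```

Call:
play_rows --commands '[{"travel":[-40,14,-10],"turn":[0,0,4],"claw":1},{"travel":[-100,35,-25],"turn":[0,0,12],"claw":1},{"travel":[-160,57,-40],"turn":[0,0,20],"claw":1},{"travel":[-215,76,-50],"turn":[0,0,28],"claw":1},{"travel":[-260,90,-50],"turn":[0,0,36],"claw":1}]'

```text
time_s: 2.58
ee_pos: [0.4615, -0.376, 0.2828]
eef_rot: [0.1, 0.995, -0.001, 0.001]
contact_force: [0.5, -1.2, -0.4]
gripper_width: 1.0
gripper_force: 0.0
```

```bash
cat >> h.py <<'E'
np.set_printoptions(precision=4,suppress=True)
def go(p,q=None,st=None):
    st=st or r.read_state(); Rt=R.from_quat(st["eef_rot"]); d=(np.array(p)-st["ee_pos"])*1000
    out=[Rt.inv().apply(d).round(1)]
    if q is not None: out.append((Rt.inv()*q).as_rotvec(degrees=True).round(2))
    return out
def look(fn,queries,show=True):
    st=r.read_state(); f=r.grab_frame("wrist"); cv2.imwrite(f"pics/{fn}.png",f[:,:,::-1]); C=cam("wrist",st); o={}
    for q in queries:
        o[q]=r.silhouettes("wrist",q)
        print(fn,q,[(np.round(d["centre"],1).tolist(),round(d["p"],2),int(d["region"].sum())) for d in o[q]][:3])
    return C,o,st
def mq(yaw,tilt=0):  # tool down, x axis to mill front at mill yaw (deg), tilted
    y=np.radians(yaw); X=np.array([-np.cos(y),-np.sin(y),0]); Z=np.array([0,0,-1.]); Y=np.cross(Z,X)
    return R.from_matrix(np.c_[X,Y,Z])*R.from_euler("y",-tilt,degrees=True)
E
python3 - <<'E'
from h import *
C,o,st=look("w1",["tester","tester_grip","stand","stand_hole","tester_tip"])
print(st["ee_pos"],st["joints"],R.from_quat(st["eef_rot"]).as_matrix())
print(go([.51,-.325,.27],mq(-11.1)), proj(C,[.5095,-.326,.157]),proj(C,[.5095,-.326,.066]))
E
```

```text
w1 tester [([342.5, 223.3], 0.7, 734)]
w1 tester_grip [([341.2, 228.3], 0.9, 677), ([528.9, 213.5], 0.63, 10560)]
w1 stand [([331.6, 203.4], 0.98, 3173)]
w1 stand_hole [([331.0, 201.3], 0.66, 3122)]
w1 tester_tip [([343.6, 227.6], 0.91, 683), ([530.5, 214.2], 0.38, 10334)]
[ 0.4615 -0.376   0.2828] [-0.4117  0.302   0.0149  0.0003 -1.2808 -1.3602] [[-0.9799  0.1996  0.0026]
 [ 0.1996  0.9799 -0.0015]
 [-0.0028 -0.0009 -1.    ]]
[array([-39.5,  61.8,  11.2]), array([-0.  , -0.03, -0.23])] [345.4569 241.3805] [331.6385 211.4079]
```

Call:
play_rows --commands '[{"travel":[-14,20,0],"turn":[0,0,0],"claw":1},{"travel":[-28,42,0],"turn":[0,0,0],"claw":1},{"travel":[-40,62,0],"turn":[0,0,0],"claw":1},{"travel":[-40,62,0],"turn":[0,0,0],"claw":1}]'

```text
time_s: 3.38
ee_pos: [0.5115, -0.3241, 0.2811]
eef_rot: [0.098, 0.995, 0.0, -0.0]
contact_force: [-0.2, 0.5, 0.2]
gripper_width: 0.997
gripper_force: 0.0
```

```bash
python3 - <<'E'
from h import *
C,o,st=look("w2",["tester","stand"])
print(st["ee_pos"])
m=o["tester"][0]["region"]; v,u=np.nonzero(m); print(u.min(),u.max(),v.min(),v.max())
for vv in range(v.min(),v.max()+1,4): print(vv,u[v==vv].min(),u[v==vv].max())
print(proj(C,[.51,-.326,.16]),proj(C,[.51,-.326,.066]))
f=cv2.imread("pics/w2.png"); cv2.imwrite("pics/w2c.png",cv2.resize(f[100:300,200:360],None,fx=3,fy=3,interpolation=cv2.INTER_CUBIC))
E
```

```text
w2 tester [([286.7, 189.7], 0.92, 603)]
w2 stand [([286.3, 173.5], 0.67, 3051)]
[ 0.5115 -0.3241  0.2811]
277 296 174 213
174 282 289
178 278 294
182 277 296
186 277 295
190 280 293
194 280 293
198 280 293
202 279 294
206 279 295
210 281 293
[281.6188 205.0586] [282.3005 182.0364]
```

View pics/w2c.png

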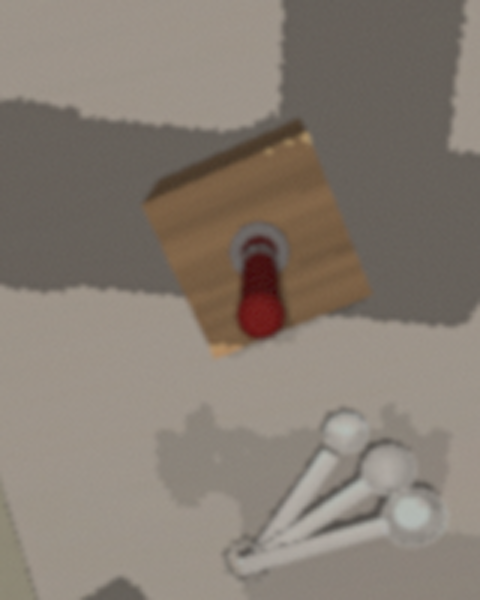

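```bash
python3 - <<'E'
from h import *
C=cam("wrist",dict(ee_pos=[0.5115,-0.3241,0.2811],eef_rot=r.read_state()["eef_rot"]))
print(atz(C,(287,205.7),.160),atz(C,(286.3,183.3),.070))
C1=cam("wrist",dict(ee_pos=[.4615,-.376,.2828],eef_rot=R.from_matrix([[-0.9799,0.1996,0.0026],[0.1996,0.9799,-0.0015],[-0.0028,-0.0009,-1.]]).as_quat()))
f=cv2.imread("pics/w1.png"); 
for n,C0,z in(("w1",C1,0),("w2",C,0)):
    f=cv2.imread(f"pics/{n}.png").astype(int); m=(f[...,2]>70)&(f[...,1]<45)&(f[...,0]<45); v,u=np.nonzero(m[120:280,200:400]); print(n,u.min()+200,u.max()+200,v.min()+120,v.max()+120)
    s=v>v.max()-11; print("top blob",u[s].mean()+200,v[s].max()+120, f[v[s].max()+115,int(u[s].mean())+200])
print(proj(C1,[.508,-.328,.16]),go([.508,-.328,.15]))
E
```

```text
[ 0.5115 -0.3214  0.16  ] [ 0.5115 -0.3215  0.07  ]
w1 331 356 210 248
top blob 349.46564885496184 248 [ 24  27 106]
w2 279 294 179 211
top blob 286.578231292517 211 [ 27  29 111]
[343.7607 241.687 ] [array([  1.9,  -3.4, 131.3])]
```

Call:
play_rows --commands '[{"travel":[0.5,2.6,45],"turn":[0,0,0],"claw":1},{"travel":[0.5,2.6,95],"turn":[0,0,0],"claw":1},{"travel":[0.5,2.6,140],"turn":[0,0,0],"claw":1},{"travel":[0.5,2.6,170],"turn":[0,0,0],"claw":0.8},{"travel":[0.5,2.6,184],"turn":[0,0,0],"claw":0.6}]'

```text
time_s: 4.15
ee_pos: [0.5098, -0.3222, 0.0956]
eef_rot: [0.099, 0.995, 0.0, -0.001]
contact_force: [-0.1, -0.1, 0.7]
gripper_width: 0.612
gripper_force: 0.0
```

Call:
play_rows --commands '[{"travel":[0,0,0],"turn":[0,0,0],"claw":0.4},{"travel":[0,0,0],"turn":[0,0,0],"claw":0},{"travel":[0,0,0],"turn":[0,0,0],"claw":0},{"travel":[0,0,0],"turn":[0,0,0],"claw":0},{"travel":[0,0,0],"turn":[0,0,0],"claw":0}]' --squeeze 50

```text
time_s: 4.78
ee_pos: [0.5121, -0.3224, 0.0991]
eef_rot: [0.098, 0.995, -0.001, 0.002]
contact_force: [0.9, 0.2, 6.1]
gripper_width: 0.142
gripper_force: 49.2
```

```bash
python3 - <<'E'
from h import *
s=r.read_state(); print(s)
E
```

```text
{'time_s': 4.775, 'joints': array([-0.2943,  0.471 , -0.2155,  0.0009, -0.8811, -1.474 ]), 'joint_velocities': array([ 0.0004, -0.0015,  0.0004,  0.0024,  0.0009,  0.0003]), 'effort': array([ -0.0155, -36.8623,  13.9115,   2.8181,   0.0992,   0.0149]), 'ee_pos': array([ 0.5121, -0.3224,  0.0991]), 'eef_rot': array([ 0.0983,  0.9952, -0.0006,  0.0015]), 'contact_force': array([0.8715, 0.199 , 6.1024]), 'wrist_torque': array([ 0.0404,  0.0689, -0.0143]), 'gripper_force': 49.16050136089325, 'gripper_width': 0.14237662076044205}
```

Call:
play_rows --commands '[{"travel":[0,0,-15],"turn":[0,0,0],"claw":0},{"travel":[0,0,-50],"turn":[0,0,0],"claw":0},{"travel":[0,0,-95],"turn":[0,0,0],"claw":0},{"travel":[0,0,-145],"turn":[0,0,0],"claw":0},{"travel":[0,0,-190],"turn":[0,0,0],"claw":0}]'

```text
time_s: 5.4
ee_pos: [0.5107, -0.3217, 0.2897]
eef_rot: [0.099, 0.995, 0.0, 0.0]
contact_force: [1.1, -0.5, 0.2]
gripper_width: 0.146
gripper_force: 48.7
```

```bash
python3 - <<'E'
from h import *
print(r.read_state()["ee_pos"],r.read_state()["gripper_width"],go([.4135,.0286,.30],mq(-11.1,30)))
C,o,st=look("w3",["tester_tip","tester","stand"])
print(go([.5121,-.3224,.0991]))
E
```

```text
[ 0.5107 -0.3217  0.2897] 0.14560087476881933 [array([164. , 324.4, -10.4]), array([ -0.05, -29.96,  -0.21])]
w3 tester_tip [([282.1, 311.8], 0.68, 4701)]
w3 tester [([285.0, 308.3], 0.64, 4632)]
w3 stand [([285.5, 180.3], 0.79, 3459)]
[array([ -0.9,  -0.7, 189.3])]
```

Call:
play_rows --commands '[{"travel":[20,40,-5],"turn":[0,-3,0],"claw":0},{"travel":[45,90,-10],"turn":[0,-8,0],"claw":0},{"travel":[72,142,-10],"turn":[0,-13,0],"claw":0},{"travel":[98,195,-10],"turn":[0,-18,0],"claw":0},{"travel":[125,246,-10],"turn":[0,-23,0],"claw":0}]'

```text
time_s: 6.22
ee_pos: [0.4369, -0.0604, 0.2962]
eef_rot: [0.097, 0.976, -0.02, 0.194]
contact_force: [1.6, 1.5, 0.0]
gripper_width: 0.146
gripper_force: 48.9
```

```bash
python3 - <<'E'
from h import *
print(r.read_state()["ee_pos"],r.read_state()["joints"],go([.4135,.0286,.2555],mq(-11.1,30)))
E
```

```text
[ 0.4369 -0.0604  0.2962] [ 0.3719 -0.1958 -0.6502  0.294  -0.8035 -2.3132] [array([53. , 82.7, 21.9]), array([-0.24, -7.48, -0.24])]
```

Call:
play_rows --commands '[{"travel":[18,28,4],"turn":[0,-2.5,0],"claw":0},{"travel":[38,58,12],"turn":[0,-5,0],"claw":0},{"travel":[53,83,22],"turn":[-0.2,-7.5,-0.2],"claw":0},{"travel":[53,83,22],"turn":[-0.2,-7.5,-0.2],"claw":0}]'

```text
time_s: 6.72
ee_pos: [0.4125, 0.027, 0.2532]
eef_rot: [0.091, 0.962, -0.027, 0.255]
contact_force: [0.6, -1.0, -0.5]
gripper_width: 0.146
gripper_force: 49.1
```

```bash
python3 - <<'E'
from h import *
print(r.read_state()["ee_pos"],r.read_state()["joints"],go([.4135,.0286,.2555],mq(-11.1,30)))
C,o,st=look("w4",["tester_tip","recess"])
print("proj tip nominal",proj(C,R.from_quat(st["eef_rot"]).apply([0,0,.093])+st["ee_pos"]),"recess nominal",proj(C,[.4788,.0157,.1403]))
f=cv2.imread("pics/w4.png"); cv2.imwrite("pics/w4c.png",cv2.resize(f[60:320,180:400],None,fx=2.3,fy=2.3,interpolation=cv2.INTER_CUBIC))
E
```

```text
[0.4125 0.027  0.2532] [ 0.6725 -0.2553 -0.9608  0.6963 -0.6348 -2.955 ] [array([-1.7,  1.7, -1.7]), array([-0.24, -0.28,  0.32])]
w4 tester_tip [([284.9, 310.4], 0.8, 4587)]
w4 recess [([290.8, 201.7], 0.84, 1837)]
proj tip nominal [283.9467 216.2475] recess nominal [286.3184 205.3192]
```

View pics/w4c.png

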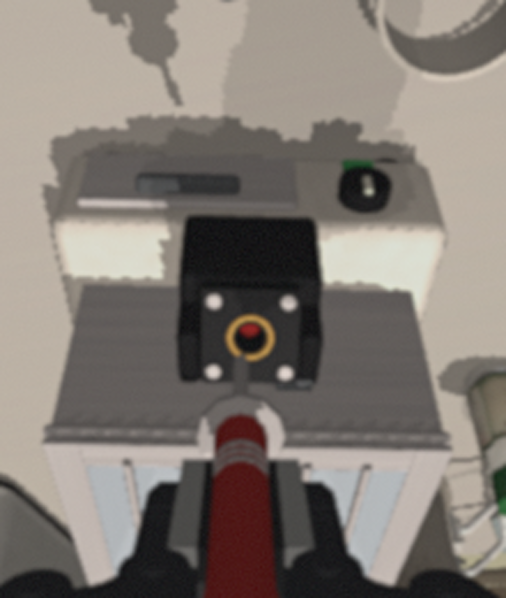

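```bash
python3 - <<'E'
from h import *
f=cv2.imread("pics/w4.png")
c=f[185:240,262:315]
cv2.imwrite("pics/w4z.png",cv2.resize(c,None,fx=10,fy=10,interpolation=cv2.INTER_CUBIC))
hsv=cv2.cvtColor(f,cv2.COLOR_BGR2HSV); m=((hsv[...,0]>12)&(hsv[...,0]<32)&(hsv[...,1]>110)&(hsv[...,2]>90)); m[:185]=0;m[225:]=0;m[:,:270]=0;m[:,310:]=0
v,u=np.nonzero(m); print(len(u),u.min(),u.max(),v.min(),v.max(),cv2.fitEllipse(np.c_[u,v].astype(np.float32)))
st=r.read_state(); C=cam("wrist",st)
print(atz(C,(288.7,206.5),.1403))
ps=[atz(C,(180+a/2.3,60+b/2.3),z) for a,b,z in[(214,301,.1328),(288,303,.1328),(213,372,.1478),(285,373,.1478)]];print(ps,np.mean(ps,0))
yv=ps[0]-ps[1];print(np.degrees(np.arctan2(-yv[0],yv[1])))
E
```

```text
185 278 299 197 216 ((288.4280090332031, 206.32362365722656), (17.521604537963867, 18.93429183959961), 92.62464141845703)
[0.4881 0.0176 0.1403]
[array([0.4719, 0.0057, 0.1328]), array([0.4789, 0.0352, 0.1328]), array([ 0.4986, -0.0004,  0.1478]), array([0.5051, 0.0295, 0.1478])] [0.4886 0.0175 0.1403]
166.73562176133294
```

View pics/w4z.png

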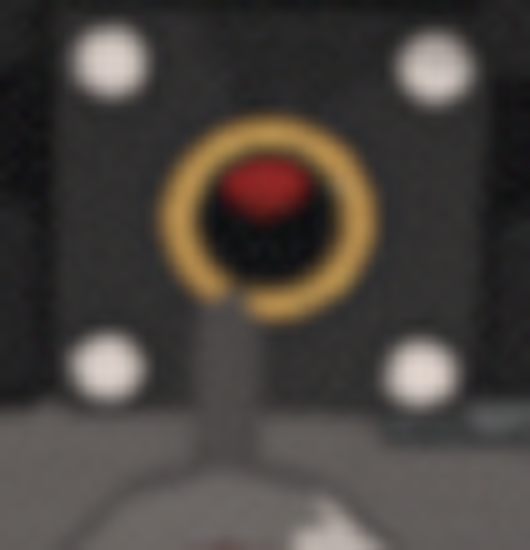

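```bash
python3 - <<'E'
from h import *
st=r.read_state(); C=cam("wrist",st); T=cam("top");S=cam("side")
w=(C,(288.6,206.4)); t=(T,(283,236.2)); s=(S,(251.5,199.3))
for l in([w,t],[w,s],[w,t,s]): print(*tri(l))
for d in("recess",):
  for n in("top","side"):
    m=r.silhouettes(n,d)
    for k in m: v,u=np.nonzero(k["region"]); print(n,k["p"],len(u),u.min(),u.max(),v.min(),v.max())
Rt=R.from_quat(st["eef_rot"])
p=tri([w,t])[0]; print("recess in tool",Rt.inv().apply(p-st["ee_pos"])*1000)
for z in(.14,.145,.15): print(z,Rt.inv().apply(atz(C,(288.6,206.4),z)-st["ee_pos"])*1000)
E
```

```text
[0.4777 0.0175 0.1496] [np.float64(0.0018351198418560415), np.float64(0.0018351198418560366)]
[0.4814 0.0169 0.1424] [np.float64(0.003289814808073719), np.float64(0.0032898148080737124)]
[0.4801 0.0164 0.1428] [np.float64(0.004138695862165337), np.float64(0.0019961329312993725), np.float64(0.002685963366595655)]
top 0.71 242 275 290 224 242
side 0.65 49 246 255 196 206
side 0.56 916 243 287 154 195
side 0.26 1162 237 270 289 332
recess in tool [ -1.2883   2.3644 124.289 ]
0.14 [ -5.4952   4.3911 137.7867]
0.145 [ -3.315    4.2914 130.7599]
0.15 [ -1.1349   4.1918 123.7331]
```

Call:
play_rows --commands '[{"travel":[-1.2,1.6,6],"turn":[0,0,0],"claw":0},{"travel":[-2.5,3.2,14],"turn":[0,0,0],"claw":0},{"travel":[-2.5,3.2,20],"turn":[0,0,0],"claw":0},{"travel":[-2.5,3.2,20],"turn":[0,0,0],"claw":0},{"travel":[-2.5,3.2,20],"turn":[0,0,0],"claw":0}]'

```text
time_s: 7.6
ee_pos: [0.4277, 0.0284, 0.2406]
eef_rot: [0.094, 0.961, -0.026, 0.257]
contact_force: [0.1, 0.5, 0.2]
gripper_width: 0.146
gripper_force: 49.1
```

```bash
python3 - <<'E'
from h import *
st=r.read_state(); print(st["ee_pos"],st["joints"])
f=r.grab_frame("wrist")[:,:,::-1].copy(); cv2.imwrite("pics/w5.png",f)
cv2.imwrite("pics/w5z.png",cv2.resize(f[175:235,255:315],None,fx=9,fy=9,interpolation=cv2.INTER_CUBIC))
hsv=cv2.cvtColor(f,cv2.COLOR_BGR2HSV); m=((hsv[...,0]>12)&(hsv[...,0]<32)&(hsv[...,1]>110)&(hsv[...,2]>90)); m[:175]=0;m[235:]=0;m[:,:265]=0;m[:,315:]=0
v,u=np.nonzero(m); e=cv2.fitEllipse(np.c_[u,v].astype(np.float32)); print(len(u),u.min(),u.max(),v.min(),v.max(),e)
C=cam("wrist",st); C0=cam("wrist",dict(ee_pos=[.4125,.027,.2532],eef_rot=[0.0911,.9618,-.027,.2550]))
print("yy",tri([(C0,(288.5,206.4)),(C,e[0])]))
print(proj(C,R.from_quat(st["eef_rot"]).apply([-.0008,.001,.093])+st["ee_pos"]))
E
```

```text
[0.4277 0.0284 0.2406] [ 0.6152 -0.2068 -0.978   0.7601 -0.5538 -2.9885]
214 272 295 194 215 ((283.3255310058594, 204.7582550048828), (18.701074600219727, 20.19812774658203), 79.52613830566406)
yy (array([0.4698, 0.0195, 0.1505]), [np.float64(6.881038616063275e-05), np.float64(6.881038616065541e-05)])
[285.1702 217.1752]
```

View pics/w5z.png

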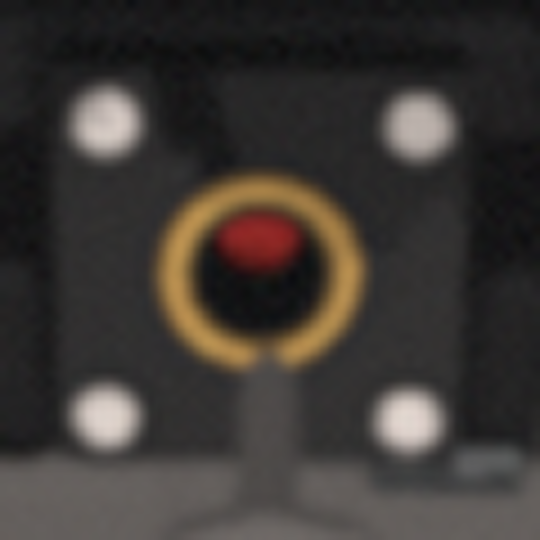

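```bash
cat >> h.py <<'E'
def ring(f,box=(175,235,265,315)):
    a,b,c,d=box; hsv=cv2.cvtColor(f[:,:,::-1].copy(),cv2.COLOR_BGR2HSV); m=((hsv[...,0]>12)&(hsv[...,0]<32)&(hsv[...,1]>110)&(hsv[...,2]>90)); k=np.zeros_like(m);k[a:b,c:d]=1
    v,u=np.nonzero(m&k); return [len(u),u.min(),u.max(),v.min(),v.max()]+list(cv2.fitEllipse(np.c_[u,v].astype(np.float32))[0])
E
python3 - <<'E'
from h import *
P=[];Q=[]
for i in range(6):
    st=r.read_state(); f=r.grab_frame("wrist"); P.append(st["ee_pos"]);Q.append(R.from_quat(st["eef_rot"])); print(st["ee_pos"],np.round(ring(f),1))
q=R.concatenate(Q).mean(); print(np.std(P,0),q.as_matrix(),[(q.inv()*k).magnitude()*57.3 for k in Q])
print(go([.4277,.0284,.2406],mq(-11.1,30),dict(ee_pos=np.mean(P,0),eef_rot=q.as_quat())), st["joints"])
E
```

```text
[0.4277 0.0285 0.2407] [213.  272.  294.  194.  215.  283.2 204.6]
[0.4278 0.0286 0.2408] [218.  272.  294.  194.  215.  283.  204.6]
[0.4277 0.0287 0.2409] [219.  272.  294.  194.  215.  283.  204.6]
[0.4277 0.0287 0.2409] [220.  272.  294.  194.  215.  283.  204.6]
[0.4277 0.0287 0.2409] [223.  272.  294.  194.  215.  282.9 204.6]
[0.4277 0.0287 0.2408] [219.  272.  294.  194.  215.  282.9 204.6]
[0.     0.0001 0.    ] [[-0.8497  0.1927  0.4908]
 [ 0.1668  0.9813 -0.0966]
 [-0.5002 -0.0002 -0.8659]] [0.024918689476383763, 0.007860586756699633, 0.006620827677848887, 0.006797271796353061, 0.0116745150231043, 0.006992514954331416]
[array([ 0.1, -0.2,  0.2]), array([-0.02,  0.01, -0.  ])] [ 0.6159 -0.2074 -0.9779  0.7601 -0.5537 -2.9885]
```

```bash
python3 - <<'E'
from h import *
st=r.read_state(); C=cam("wrist",st); T=cam("top");S=cam("side")
w=(C,(283.2,204.8)); t=(T,(283,236.2)); s=(S,(251.5,199.3)); Rt=R.from_quat(st["eef_rot"])
for l in([w,t],[w,s],[w,t,s]): p,e=tri(l);print(p,e,Rt.inv().apply(p-st["ee_pos"])*1000)
for z in(.135,.14,.145,.15): p=atz(C,w[1],z);print(p,Rt.inv().apply(p-st["ee_pos"])*1000)
E
```

```text
[0.4785 0.0168 0.1422] [np.float64(0.0011590993504376765), np.float64(0.0011590993504376915)] [  4.1555  -1.833  111.4802]
[0.4797 0.0172 0.1402] [np.float64(0.0009474948663352006), np.float64(0.0009474948663353575)] [  4.2409  -1.2117 113.7788]
[0.4792 0.0165 0.1404] [np.float64(0.0015322290364901472), np.float64(0.001118878224591167), np.float64(0.000596915361866769)] [  4.3904  -1.9817 113.3712]
[0.4863 0.0164 0.135 ] [  1.0417  -0.7175 121.5839]
[0.4811 0.0174 0.14  ] [  3.1757  -0.6876 114.5771]
[0.4759 0.0185 0.145 ] [  5.3096  -0.6577 107.5703]
[0.4706 0.0196 0.15  ] [  7.4436  -0.6279 100.5636]
```

Call:
play_rows --commands '[{"travel":[2,-0.8,0],"turn":[0,0,0],"claw":0},{"travel":[4.2,-1.7,6],"turn":[0,0,0],"claw":0},{"travel":[4.2,-1.7,12],"turn":[0,0,0],"claw":0},{"travel":[4.2,-1.7,12],"turn":[0,0,0],"claw":0},{"travel":[4.2,-1.7,12],"turn":[0,0,0],"claw":0}]'

```text
time_s: 8.57
ee_pos: [0.4298, 0.0262, 0.228]
eef_rot: [0.094, 0.961, -0.026, 0.257]
contact_force: [-0.5, -1.0, -0.1]
gripper_width: 0.144
gripper_force: 49.1
```

```bash
python3 - <<'E'
from h import *
for i in range(5): r.grab_frame("wrist")
st=r.read_state(); f=r.grab_frame("wrist"); print(st["ee_pos"],st["joints"],np.round(ring(f),1))
cv2.imwrite("pics/w6z.png",cv2.resize(f[175:235,255:315,::-1],None,fx=9,fy=9,interpolation=cv2.INTER_CUBIC))
C=cam("wrist",st);Rt=R.from_quat(st["eef_rot"])
print(Rt.inv().apply(np.array([.48,.0172,.1405])-st["ee_pos"])*1000,proj(C,[.48,.0172,.1405]),go(st["ee_pos"],mq(-11.1,30)))
E
```

```text
[0.4298 0.0265 0.2283] [ 0.5801 -0.187  -1.0089  0.818  -0.5    -3.026 ] [196.  274.  297.  203.  223.  285.1 213.5]
[ -0.3324   0.5934 101.5795] [284.6656 213.2894] [array([-0., -0., -0.]), array([-0.02,  0.01,  0.  ])]
```

View pics/w6z.png

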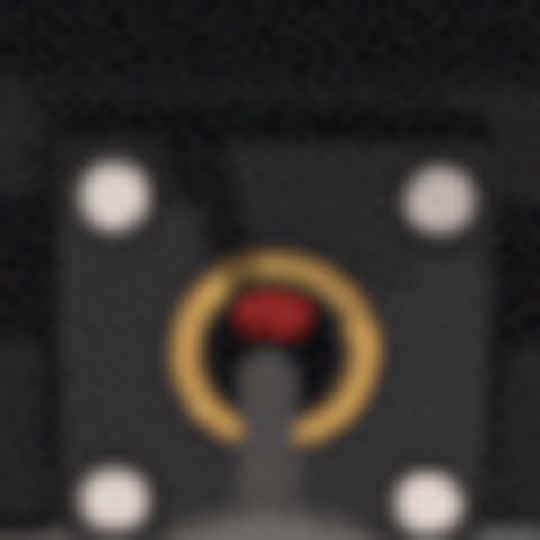

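Call:
play_rows --commands '[{"travel":[0,0,0],"turn":[0,0,-4],"claw":0},{"travel":[0,0,0],"turn":[0,0,-8],"claw":0},{"travel":[0,0,0],"turn":[0,0,-12],"claw":0},{"travel":[0,0,3],"turn":[0,0,-12],"claw":0},{"travel":[0,0,3],"turn":[0,0,-12],"claw":0}]'

```text
time_s: 9.5
ee_pos: [0.4311, 0.0259, 0.2252]
eef_rot: [-0.007, 0.966, -0.052, 0.253]
contact_force: [0.1, 0.3, -1.3]
gripper_width: 0.143
gripper_force: 49.0
```

```bash
python3 - <<'E'
from h import *
for i in range(5): r.grab_frame("wrist")
st=r.read_state(); f=r.grab_frame("wrist"); print(st["ee_pos"],st["joints"],st["contact_force"],np.round(ring(f),1))
cv2.imwrite("pics/w7z.png",cv2.resize(f[175:235,255:315,::-1],None,fx=9,fy=9,interpolation=cv2.INTER_CUBIC))
C=cam("wrist",st);Rt=R.from_quat(st["eef_rot"])
p=np.array([.4801,.0175,.1405]);print(Rt.inv().apply(p-st["ee_pos"])*1000,proj(C,p),np.degrees(np.arccos(-Rt.as_matrix()[2,2])))
E
```

```text
[0.4312 0.0261 0.2256] [ 0.5695 -0.18   -1.0141  0.8329 -0.4868 -2.8251] [-0.5959 -1.1349 -0.5066] [208. 273. 297. 204. 225. 285. 215.]
[-0.6905  0.922  98.4819] [285.1804 214.8421] 29.993977533575254
```

Call:
play_rows --commands '[{"travel":[0,0,3],"turn":[0,0,0],"claw":0},{"travel":[0,0,6],"turn":[0,0,0],"claw":0},{"travel":[0,0,9],"turn":[0,0,0],"claw":0},{"travel":[0,0,11],"turn":[0,0,0],"claw":0},{"travel":[0,0,11],"turn":[0,0,0],"claw":0}]'

```text
time_s: 10.42
ee_pos: [0.4365, 0.0248, 0.2157]
eef_rot: [-0.007, 0.966, -0.052, 0.253]
contact_force: [0.5, 0.4, -1.1]
gripper_width: 0.137
gripper_force: 49.0
```

```bash
cat > chk.py <<'E'
from h import *
F=[]
for i in range(4):
    f=r.grab_frame("wrist"); st=r.read_state(); F.append(st["contact_force"])
z=R.from_quat(st["eef_rot"]).as_matrix()[:,2]
g=f.astype(float)
print(st["ee_pos"],st["joints"],np.mean(F,0),"axial",-np.mean(F,0)@z,"tool",R.from_quat(st["eef_rot"]).inv().apply(np.mean(F,0)),np.round(ring(f),1),"guardpatch",g[260:330,[215,355]].mean((0)).round())
E
python3 chk.py
```

```text
[0.4366 0.0251 0.2161] [ 0.5281 -0.1552 -1.033   0.8958 -0.4376 -2.8601] [-0.203   0.1052 -0.9947] axial -0.7516530151608781 tool [0.659  0.206  0.7517] [218.  273.  297.  208.  230.  285.  219.4] guardpatch [[154. 154. 155.]
 [119. 113. 110.]]
```

Call:
play_rows --commands '[{"travel":[0,0,1],"turn":[0,0,0],"claw":0},{"travel":[0,0,2],"turn":[0,0,0],"claw":0},{"travel":[0,0,3],"turn":[0,0,0],"claw":0},{"travel":[0,0,3],"turn":[0,0,0],"claw":0}]'

```text
time_s: 11.12
ee_pos: [0.438, 0.0247, 0.2133]
eef_rot: [-0.007, 0.966, -0.052, 0.253]
contact_force: [0.5, 0.3, -1.2]
gripper_width: 0.143
gripper_force: 49.0
```

```bash
python3 chk.py
```

```text
[0.438  0.0248 0.2134] [ 0.5156 -0.1482 -1.0383  0.9157 -0.4239 -2.8713] [-0.2429  0.101  -0.896 ] axial -0.6470384165081227 tool [0.6455 0.1912 0.647 ] [215.  273.  297.  210.  231.  285.  220.7] guardpatch [[151. 151. 152.]
 [118. 112. 109.]]
```

Call:
play_rows --commands '[{"travel":[0,0,1],"turn":[0,0,0],"claw":0},{"travel":[0,0,2],"turn":[0,0,0],"claw":0},{"travel":[0,0,3],"turn":[0,0,0],"claw":0},{"travel":[0,0,3],"turn":[0,0,0],"claw":0}]'

```text
time_s: 11.82
ee_pos: [0.4395, 0.0243, 0.2107]
eef_rot: [-0.007, 0.966, -0.052, 0.253]
contact_force: [-0.6, 0.1, -1.2]
gripper_width: 0.145
gripper_force: 49.0
```

```bash
python3 chk.py
```

```text
[0.4395 0.0244 0.2108] [ 0.5026 -0.1413 -1.0437  0.9368 -0.4101 -2.8832] [ 0.084   0.2857 -0.7785] axial -0.687734200049014 tool [0.2957 0.3665 0.6877] [211.  273.  297.  211.  231.  285.  221.9] guardpatch [[150. 150. 150.]
 [115. 109. 107.]]
```

Call:
play_rows --commands '[{"travel":[0,0,1],"turn":[0,0,0],"claw":0},{"travel":[0,0,2],"turn":[0,0,0],"claw":0},{"travel":[0,0,3],"turn":[0,0,0],"claw":0},{"travel":[0,0,3],"turn":[0,0,0],"claw":0}]'

```text
time_s: 12.52
ee_pos: [0.4409, 0.024, 0.2081]
eef_rot: [-0.007, 0.966, -0.052, 0.253]
contact_force: [-0.1, -0.2, -0.5]
gripper_width: 0.147
gripper_force: 49.0
```

```bash
python3 chk.py
```

```text
[0.441  0.0242 0.2083] [ 0.4889 -0.1344 -1.0489  0.9594 -0.3961 -2.8961] [-0.119   0.0264 -1.1876] axial -0.9676076250988358 tool [0.6833 0.1489 0.9676] [200.  273.  298.  212.  232.  285.1 223.1] guardpatch [[147. 147. 148.]
 [112. 107. 104.]]
```

Call:
play_rows --commands '[{"travel":[0,0,1],"turn":[0,0,0],"claw":0},{"travel":[0,0,2],"turn":[0,0,0],"claw":0},{"travel":[0,0,3],"turn":[0,0,0],"claw":0},{"travel":[0,0,3],"turn":[0,0,0],"claw":0}]'

```text
time_s: 13.22
ee_pos: [0.4425, 0.0238, 0.2057]
eef_rot: [-0.007, 0.966, -0.052, 0.254]
contact_force: [-1.6, -0.4, 0.3]
gripper_width: 0.148
gripper_force: 49.4
```

```bash
python3 chk.py
```

```text
[0.4425 0.0239 0.2057] [ 0.4745 -0.1276 -1.0543  0.9836 -0.382  -2.9099] [-0.8895  0.2282  0.6777] axial 1.0453244757103248 tool [ 0.4344  0.1454 -1.0453] [194.  273.  298.  213.  232.  285.2 224.4] guardpatch [[145. 145. 145.]
 [109. 104. 101.]]
```

Call:
play_rows --commands '[{"travel":[0,0,1],"turn":[0,0,0],"claw":0},{"travel":[0,0,2],"turn":[0,0,0],"claw":0},{"travel":[0,0,3],"turn":[0,0,0],"claw":0},{"travel":[0,0,4],"turn":[0,0,0],"claw":0},{"travel":[0,0,4],"turn":[0,0,0],"claw":0}]'

```text
time_s: 14.05
ee_pos: [0.4445, 0.0234, 0.2022]
eef_rot: [-0.007, 0.966, -0.052, 0.254]
contact_force: [-2.7, 0.6, 2.9]
gripper_width: 0.143
gripper_force: 49.6
```

```bash
python3 chk.py
```

```text
[0.4444 0.0235 0.2022] [ 0.4539 -0.1183 -1.0615  1.0188 -0.3628 -2.9299] [-2.5044  0.064   2.878 ] axial 3.7270110654311837 tool [ 0.7725 -0.2675 -3.727 ] [182.  272.  298.  215.  233.  285.1 226.2] guardpatch [[93. 89. 87.]
 [98. 94. 92.]]
```

```bash
python3 - <<'E'
from h import *
f=r.grab_frame("side")[:,:,::-1]; cv2.imwrite("pics/s2.png",f)
f2=r.grab_frame("top")[:,:,::-1]; cv2.imwrite("pics/t2.png",f2)
a=cv2.resize(f[80:300,180:400],None,fx=1.8,fy=1.8); b=cv2.resize(f2[140:300,210:370],(396,396)); cv2.imwrite("pics/st2.png",np.hstack([a,b]))
E
```

```text
(no output)
```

View pics/st2.png

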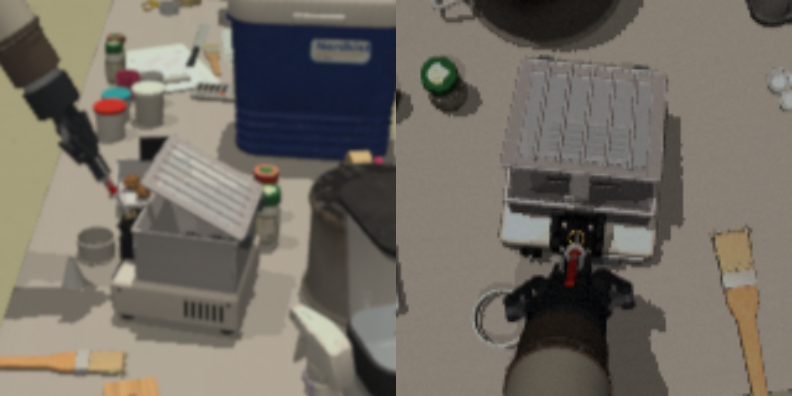

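Call:
play_rows --commands '[{"travel":[0,0,-5],"turn":[0,0,0],"claw":0},{"travel":[0,0,-15],"turn":[0,0,0],"claw":0},{"travel":[0,0,-28],"turn":[0,0,0],"claw":0},{"travel":[0,0,-42],"turn":[0,0,0],"claw":0},{"travel":[0,0,-56],"turn":[0,0,0],"claw":0}]'

```text
time_s: 14.98
ee_pos: [0.4165, 0.0289, 0.2504]
eef_rot: [-0.007, 0.966, -0.052, 0.253]
contact_force: [-0.9, 0.1, -1.3]
gripper_width: 0.142
gripper_force: 49.2
```

```bash
python3 - <<'E'
from h import *
st=r.read_state();print(st["ee_pos"],st["joints"],go([.512,-.321,.235],mq(-11.1,0)), go([.40,-.1,.27],mq(-11.1,15)))
E
```

```text
[0.4165 0.0289 0.2504] [ 0.6612 -0.244  -0.9665  0.7152 -0.6126 -2.763 ] [array([ -61.5, -345.2,   94.1]), array([-3.19, 29.81, 11.71])] [array([  10.1, -130.5,  -12.5]), array([-1.62, 14.86, 11.93])]
```

Call:
play_rows --commands '[{"travel":[3,-25,-8],"turn":[-0.3,3,2.5],"claw":0},{"travel":[6,-65,-12],"turn":[-0.8,7,6],"claw":0},{"travel":[9,-105,-13],"turn":[-1.3,11,9],"claw":0},{"travel":[5,-150,-5],"turn":[-1.7,16,11.9],"claw":0},{"travel":[-5,-200,10],"turn":[-2.2,21,11.8],"claw":0}]'

```text
time_s: 15.6
ee_pos: [0.4243, -0.1719, 0.2661]
eef_rot: [0.096, 0.992, -0.007, 0.077]
contact_force: [1.2, 1.1, 0.3]
gripper_width: 0.144
gripper_force: 49.0
```

```bash
python3 - <<'E'
from h import *
st=r.read_state();print(st["ee_pos"],st["joints"],go([.512,-.321,.235],mq(-11.1,0)))
E
```

```text
[ 0.4243 -0.1719  0.2661] [-0.0097 -0.0135 -0.4283  0.0323 -1.003  -1.769 ] [array([-108.5, -129.5,   48.4]), array([0.06, 8.92, 0.06])]
```

Call:
play_rows --commands '[{"travel":[-25,-32,10],"turn":[0,3,0],"claw":0},{"travel":[-60,-75,25],"turn":[0,6,0],"claw":0},{"travel":[-92,-112,40],"turn":[0,9,0],"claw":0},{"travel":[-108,-130,50],"turn":[0,9,0],"claw":0},{"travel":[-108,-130,55],"turn":[0,9,0],"claw":0}]'

```text
time_s: 16.23
ee_pos: [0.5122, -0.3216, 0.2251]
eef_rot: [0.098, 0.995, 0.0, -0.003]
contact_force: [-0.8, 1.1, -0.7]
gripper_width: 0.148
gripper_force: 49.1
```

```bash
python3 - <<'E'
from h import *
for i in range(5): f=r.grab_frame("wrist")
st=r.read_state();print(st["ee_pos"],st["joints"],go([.5105,-.3223,.20],mq(-11.1,0)))
f=r.grab_frame("wrist")[:,:,::-1]; cv2.imwrite("pics/w8.png",f)
C=cam("wrist",st); print(proj(C,[.5115,-.3215,.066]), proj(C,R.from_quat(st["eef_rot"]).apply([-.0008,.001,.093])+st["ee_pos"]))
cv2.imwrite("pics/w8z.png",cv2.resize(f[150:250,230:340],None,fx=6,fy=6,interpolation=cv2.INTER_CUBIC))
E
```

```text
[ 0.5116 -0.3197  0.2286] [-0.2898  0.3498 -0.0525  0.0013 -1.169  -1.4737] [array([ 0.6, -2.7, 28.6]), array([-0.07, -0.03,  0.09])]
[282.5034 194.5579] [285.1785 217.3139]
```

View pics/w8z.png

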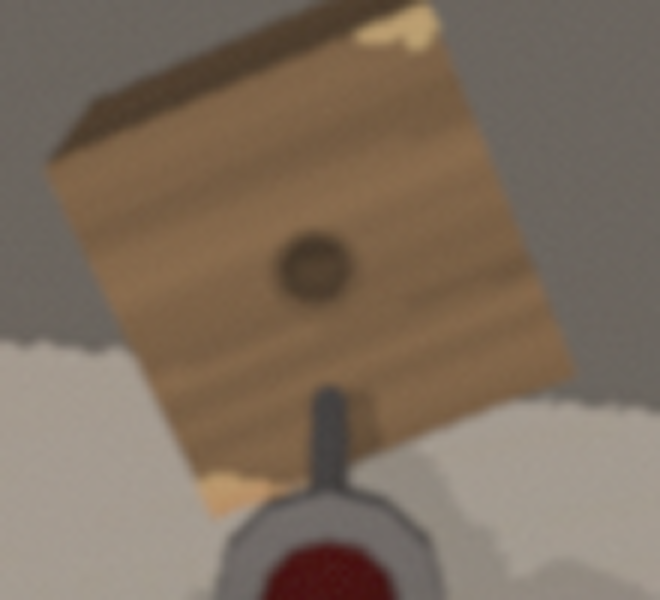

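Call:
play_rows --commands '[{"travel":[0.6,-2.7,20],"turn":[0,0,0],"claw":0},{"travel":[0.6,-2.7,45],"turn":[0,0,0],"claw":0},{"travel":[0.6,-2.7,58],"turn":[0,0,0],"claw":0},{"travel":[0.6,-2.7,60],"turn":[0,0,0],"claw":0},{"travel":[0.6,-2.7,60],"turn":[0,0,0],"claw":0}]'

```text
time_s: 17.15
ee_pos: [0.5112, -0.3232, 0.1689]
eef_rot: [0.096, 0.995, -0.001, -0.0]
contact_force: [0.7, 0.5, 0.3]
gripper_width: 0.146
gripper_force: 49.1
```

```bash
python3 - <<'E'
from h import *
for i in range(5): f=r.grab_frame("wrist")
st=r.read_state();print(st["ee_pos"],st["contact_force"],go([.5105,-.3223,.0995],mq(-11.1,0)))
E
```

```text
[ 0.511  -0.3232  0.1686] [-0.7234  0.513  -0.0931] [array([ 0.6,  0.8, 69.1]), array([-0.07, -0.01,  0.04])]
```

Call:
play_rows --commands '[{"travel":[0.6,0.8,6],"turn":[0,0,0],"claw":0},{"travel":[0.6,0.8,16],"turn":[0,0,0],"claw":0},{"travel":[0.6,0.8,30],"turn":[0,0,0],"claw":0},{"travel":[0.6,0.8,45],"turn":[0,0,0],"claw":0},{"travel":[0.6,0.8,56],"turn":[0,0,0],"claw":0}]'

```text
time_s: 18.02
ee_pos: [0.5096, -0.322, 0.1102]
eef_rot: [0.096, 0.995, -0.0, -0.002]
contact_force: [-0.4, -0.9, -0.5]
gripper_width: 0.139
gripper_force: 49.1
```

Call:
play_rows --commands '[{"travel":[0,0,7],"turn":[0,0,0],"claw":0},{"travel":[0,0,11],"turn":[0,0,0],"claw":0},{"travel":[0,0,11],"turn":[0,0,0],"claw":0},{"travel":[0,0,11],"turn":[0,0,0],"claw":0}]'

```text
time_s: 18.52
ee_pos: [0.5105, -0.3224, 0.1014]
eef_rot: [0.096, 0.995, -0.001, -0.0]
contact_force: [-0.2, -1.1, -0.8]
gripper_width: 0.147
gripper_force: 49.1
```

```bash
python3 - <<'E'
from h import *
st=r.read_state();print(st["ee_pos"],st["contact_force"],go([.5105,-.3223,.0992],mq(-11.1,0)))
E
```

```text
[ 0.5105 -0.3224  0.1014] [-0.2232 -1.0613 -0.7816] [array([-0. ,  0.1,  2.2]), array([-0.08, -0.02,  0.04])]
```

Call:
play_rows --commands '[{"travel":[0,0,1.8],"turn":[0,0,0],"claw":0},{"travel":[0,0,1.8],"turn":[0,0,0],"claw":0.2},{"travel":[0,0,1.8],"turn":[0,0,0],"claw":0.5},{"travel":[0,0,1.8],"turn":[0,0,0],"claw":0.6},{"travel":[0,0,0],"turn":[0,0,0],"claw":0.6}]'

```text
time_s: 19.15
ee_pos: [0.5101, -0.3222, 0.1009]
eef_rot: [0.096, 0.995, -0.0, -0.001]
contact_force: [-0.4, -0.1, 0.6]
gripper_width: 0.601
gripper_force: 0.0
```

Call:
play_rows --commands '[{"travel":[0,0,-10],"turn":[0,0,0],"claw":0.6},{"travel":[0,0,-50],"turn":[0,0,0],"claw":0.8},{"travel":[0,0,-110],"turn":[0,0,0],"claw":1},{"travel":[0,0,-165],"turn":[0,0,0],"claw":1},{"travel":[0,0,-185],"turn":[0,0,0],"claw":1}]'

```text
time_s: 19.77
ee_pos: [0.5116, -0.3228, 0.2917]
eef_rot: [0.096, 0.995, -0.002, 0.003]
contact_force: [-0.5, -0.2, -0.3]
gripper_width: 0.996
gripper_force: 0.0
```

```bash
python3 - <<'E'
from h import *
st=r.read_state();print(st["ee_pos"],st["joints"])
T=cam("top");f=r.grab_frame("top");S=cam("side"); fs=r.grab_frame("side")
C,o,st=look("w9",["tester","stand"])
m=o["tester"][0]["region"]; v,u=np.nonzero(m); print(u.min(),u.max(),v.min(),v.max())
print("exp",proj(C,[.5115,-.3215,.16]),proj(C,[.5115,-.3215,.07]))
a=f[:,:,::-1][140:300,130:430]; cv2.imwrite("pics/t3.png",cv2.resize(a,(795,424),interpolation=cv2.INTER_CUBIC))
for q in("scoop","scoop_grip","scoop_lip","nut_1"):
  for d in r.silhouettes("top",q): v,u=np.nonzero(d["region"]);print(q,d["p"],d["centre"],len(u),u.min(),u.max(),v.min(),v.max())
# black grip pixels in top
g=f.max(2)<45; k=np.zeros_like(g); k[230:270,145:170]=1; v,u=np.nonzero(g&k); print("grip",len(u),u.mean(),v.mean(),u.min(),u.max(),v.min(),v.max())
E
```

```text
[ 0.5116 -0.3228  0.2917] [-0.2943  0.3122  0.0502  0.0026 -1.3014 -1.47  ]
w9 tester [([286.9, 184.8], 0.64, 586)]
w9 stand [([284.2, 171.8], 0.86, 2845)]
276 295 170 207
exp [285.6222 202.2035] [285.5497 180.6211]
scoop 0.86 [180.5, 246.6] 1978 152 211 218 274
scoop_lip 0.7 [182.6, 241.6] 2235 152 211 218 274
nut_1 0.63 [176.8, 261.3] 110 173 183 257 268
nut_1 0.6 [177.3, 246.8] 92 170 179 243 254
nut_1 0.59 [189.6, 250.8] 113 183 194 248 259
nut_1 0.51 [173.0, 236.1] 91 169 179 229 239
grip 297 159.3030303030303 249.3838383838384 152 166 230 269
```

View pics/t3.png

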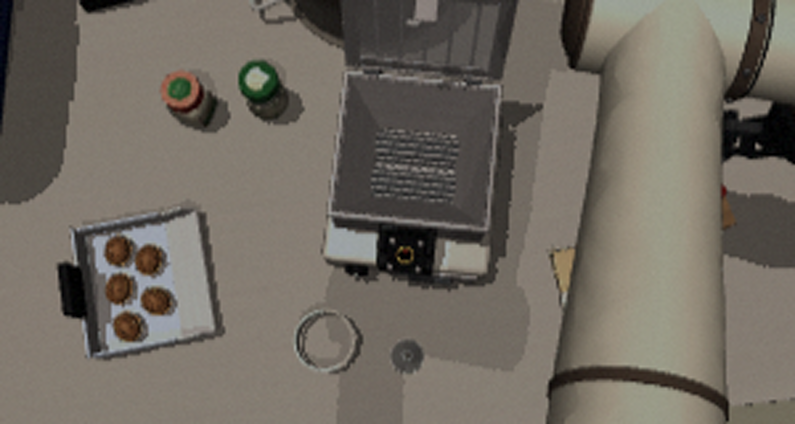

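```bash
cat > kin.py <<'E'
from h import *
from scipy.optimize import least_squares
D=[([-.8814,.3856,.0066,-.0005,-1.194,-.2586],[.26077,-.56736,.2302],[-.21364,.97691,.00107,-.00028]),
([-0.2943,.471,-.2155,.0009,-.8811,-1.474],[.5121,-.3224,.0991],[.0983,.9952,-.0006,.0015]),
([.6159,-.2074,-.9779,.7601,-.5537,-2.9885],[.4277,.0287,.2408],R.from_matrix([[-0.8497,0.1927,0.4908],[0.1668,0.9813,-0.0966],[-0.5002,-0.0002,-0.8659]]).as_quat()),
([.4539,-.1183,-1.0615,1.0188,-.3628,-2.9299],[.4444,.0235,.2022],[-.007,.966,-.052,.254]),
([-.0097,-.0135,-.4283,.0323,-1.003,-1.769],[.4243,-.1719,.2661],[.096,.992,-.007,.077]),
([-.2943,.3122,.0502,.0026,-1.3014,-1.47],[.5116,-.3228,.2917],[.096,.995,-.002,.003]),
([-.4117,.302,.0149,.0003,-1.2808,-1.3602],[.4615,-.376,.2828],R.from_matrix([[-0.9799,0.1996,0.0026],[0.1996,0.9799,-0.0015],[-0.0028,-0.0009,-1.]]).as_quat())]
E_=lambda a,t:R.from_euler(a,t)
def fk(q,p,s4,s6):
    h,rx,d,a,b,c,e,L=p[:8]; Q=E_("z",q[0]); x=Q.apply([rx,d,h])
    Q=Q*E_("y",q[1]); x=x+Q.apply([a,0,b]); Q=Q*E_("y",-q[2]); x=x+Q.apply([c,0,e])
    Q=Q*E_("x",s4*q[3])*E_("y",-q[4])*E_("x",s6*q[5]); x=x+Q.apply([L,0,0])
    return x,Q*R.from_rotvec(p[8:11])
def fit(s4,s6):
    f=lambda p:np.concatenate([np.r_[fk(q,p,s4,s6)[0]-x,.2*(fk(q,p,s4,s6)[1].inv()*R.from_quat(o)).as_rotvec()] for q,x,o in D]+[1e-4*(p[:8]-P0[:8])])
    best=None
    for k in range(4):
        P0[8:11]=(E_("y",np.pi/2)*E_("z",k*np.pi/2)).as_rotvec(); s=least_squares(f,P0)
        if best is None or s.cost<best.cost: best=s
    return best
P0=np.array([.35,0,-.16,0,.35,.35,0,.3,0,0,0.])
b,P,S4,S6=min(((fit(i,j),i,j) for i in(1,-1) for j in(1,-1)),key=lambda t:t[0].cost)[0:1]+(None,None,None) if 0 else (lambda L:min(L,key=lambda t:t[0].cost)+(0,))([(fit(i,j),i,j) for i in(1,-1) for j in(1,-1)])
s4,s6=P,S4; P=b.x
LO=np.array([-3.14,-1.21,-1.07,-3.16,-2.99,-3.1]);HI=np.array([3.14,2.06,1.41,2.05,-.16,3.1])
def ik(x,o,q0):
    f=lambda q:np.r_[fk(q,P,s4,s6)[0]-x,.2*(fk(q,P,s4,s6)[1].inv()*o).as_rotvec()]
    s=least_squares(f,np.clip(q0,LO+.02,HI-.02),bounds=(LO+.01,HI-.01)); return s.x,np.linalg.norm(s.fun)*1000
E
cat > plan.py <<'E'
from kin import *
print(b.cost,P,s4,s6,[np.linalg.norm(fk(q,P,s4,s6)[0]-x)*1000 for q,x,o in D])
th=5; sx=np.array([np.cos(np.radians(th)),np.sin(np.radians(th)),0]); sy=np.array([-sx[1],sx[0],0])
mx=np.array([np.cos(np.radians(-11.5)),np.sin(np.radians(-11.5)),0]); my=np.array([-mx[1],mx[0],0]); hop=np.array([.5720,-.0018,.165])
def tool(sxa,al,be,flip):
    z=np.array([0,0,1.]); sya=np.cross(z,sxa)
    Y=sya*(1 if flip==0 else -1); Z=-np.cos(np.radians(al))*z+np.sin(np.radians(al))*sxa; X=np.cross(Y,Z)
    return R.from_rotvec(np.radians(be)*sxa)*R.from_matrix(np.c_[X,Y,Z])
if __name__=="__main__":
  for flip in(0,1):
   for al in(0,20,40):
    q=np.array(r.read_state()["joints"]); 
    if flip: q[5]+=np.pi
    o=tool(sx,al,0,flip); g=np.array([.4908,.3851,.074]); tcp=lambda g,o:g+o.apply([0,0,.0187])
    print("flip",flip,"al",al)
    q,e=ik(tcp(g+[0,0,.15],o),o,q); print(" up",q,e)
    q1,e=ik(tcp(g,o),o,q); print(" grasp",q1,e)
    for be in(0,30,60,80):
        o=tool(mx,al,be,flip); lip=hop+my*.045+[0,0,.02+(.05 if be==0 else 0)]
        v=R.from_rotvec(np.radians(be)*mx).apply(-my*.1445+np.array([0,0,-.047])); q,e=ik(tcp(lip-v,o),o,q); print(" be",be,q,e,lip-v)
E
python3 plan.py
```

```text
0.0024087618130019346 [ 0.0504  0.0431 -0.1571  0.1222  0.4348  0.2664  0.073   0.1523 -1.209
  1.2093 -1.2092] -1 -1 [np.float64(11.602291276013995), np.float64(26.393192571963663), np.float64(12.553032353560939), np.float64(37.175619613798965), np.float64(42.703524218599085), np.float64(20.674786367847283), np.float64(13.983778166351394)]
flip 0 al 0
 up [ 0.9198  0.4159 -0.001   0.     -1.1538 -2.4032] 2.6454385666624295e-07
 grasp [ 0.9198  0.5442 -0.3038  0.     -0.7227 -2.4033] 1.513014407872584e-07
 be 0 [ 0.5421  0.45    0.28    0.     -1.4006 -2.3135] 5.6848030106177685e-05 [0.6098 0.1839 0.282 ]
 be 30 [ 0.3974  0.3194  0.0114 -0.5093 -1.0112 -1.9492] 2.0880631111958798e-08 [0.6012 0.1419 0.298 ]
 be 60 [ 0.2103  0.2526 -0.1617 -1.1894 -1.0262 -1.3757] 1.658580177397926e-08 [0.5873 0.0732 0.3336]
 be 80 [ 0.0912  0.2626 -0.2982 -1.5748 -1.232  -1.0349] 4.906832923428859e-06 [0.5767 0.0215 0.3355]
flip 0 al 20
 up [ 0.9792  0.3266 -0.2099  0.3645 -0.8433 -2.6805] 8.43524662760986e-06
 grasp [ 0.9792  0.4849 -0.4853  0.6452 -0.4586 -3.0256] 1.49795837411314e-06
 be 0 [ 0.5954
[... 1991 characters left out ...]
[0.5873 0.0732 0.3336]
 be 80 [ 0.1332  0.163  -0.4839 -1.8844 -0.9296  2.3241] 5.344194848497838e-09 [0.5767 0.0215 0.3355]
flip 1 al 40
 up [ 1.0376  0.2724 -0.4043  0.9636 -0.6903 -0.0867] 7.36796893220481e-10
 grasp [ 1.0376  0.4679 -0.6465  1.5665 -0.5503 -0.8151] 8.547338376620332e-10
 be 0 [ 0.6481  0.2524 -0.2212  0.7795 -0.7563  0.2316] 1.0249829322581622e-07 [0.6098 0.1839 0.282 ]
 be 30 [ 0.5194  0.1488 -0.3961  0.6309 -0.2325  0.0991] 5.387888166563489e-07 [0.6012 0.1419 0.298 ]
 be 60 [ 0.3366  0.0763 -0.5221 -2.2278 -0.3092  2.71  ] 7.518398094793552e-08 [0.5873 0.0732 0.3336]
 be 80 [ 0.2095  0.0832 -0.6348 -2.4103 -0.7104  2.7223] 1.3761575437216377e-05 [0.5767 0.0215 0.3355]
```

Call:
play_rows --commands '[{"travel":[8,35,0],"turn":[0,0,0],"claw":1},{"travel":[20,88,0],"turn":[0,0,0],"claw":1},{"travel":[33,145,0],"turn":[0,0,0],"claw":1},{"travel":[46,202,0],"turn":[0,0,0],"claw":1},{"travel":[59,260,0],"turn":[0,0,0],"claw":1}]'

```text
time_s: 20.85
ee_pos: [0.502, -0.0539, 0.2852]
eef_rot: [0.097, 0.995, -0.001, -0.001]
contact_force: [0.6, 0.2, -0.4]
gripper_width: 1.001
gripper_force: 0.0
```

Call:
play_rows --commands '[{"travel":[13,57,0],"turn":[0,0,0],"claw":1},{"travel":[26,114,0],"turn":[0,0,0],"claw":1},{"travel":[39,171,0],"turn":[0,0,0],"claw":1},{"travel":[52,228,0],"turn":[0,0,-5],"claw":1},{"travel":[64,280,0],"turn":[0,0,-10],"claw":1}]'

```text
time_s: 21.48
ee_pos: [0.4929, 0.2334, 0.2849]
eef_rot: [0.008, 1.0, -0.001, -0.001]
contact_force: [1.8, -0.0, 0.4]
gripper_width: 0.998
gripper_force: 0.0
```

```bash
python3 - <<'E'
from h import *
st=r.read_state();print(st["ee_pos"],st["joints"],go([.4908,.37,.25],mq(5,0)))
E
```

```text
[0.4929 0.2334 0.2849] [ 0.7395  0.2158 -0.0968 -0.0004 -1.261  -2.3252] [array([  4.1, 136.6,  34.7]), array([-0.08, -0.13, -5.86])]
```

Call:
play_rows --commands '[{"travel":[1,45,10],"turn":[0,0,-2],"claw":1},{"travel":[3,95,20],"turn":[0,0,-4],"claw":1},{"travel":[4,130,28],"turn":[0,0,-5.9],"claw":1},{"travel":[4,137,30],"turn":[0,0,-5.9],"claw":1},{"travel":[4,137,30],"turn":[0,0,-5.9],"claw":1}]'

```text
time_s: 22.1
ee_pos: [0.4917, 0.3683, 0.2546]
eef_rot: [-0.042, 0.999, -0.001, -0.001]
contact_force: [-0.1, -0.5, 0.3]
gripper_width: 0.997
gripper_force: 0.0
```

```bash
python3 - <<'E'
from h import *
for i in range(3): r.grab_frame("wrist")
C,o,st=look("wa",["scoop","scoop_grip","nut_1"])
print(st["ee_pos"],st["joints"])
f=cv2.imread("pics/wa.png")
for q in("scoop","scoop_grip"):
  for d in o[q][:2]:
    v,u=np.nonzero(d["region"]); print(q,d["p"],u.min(),u.max(),v.min(),v.max(),cv2.minAreaRect(np.c_[u,v].astype(np.float32)))
p=[.4908,.3851,.094];print("pred grip top",proj(C,p))
u0,v0=proj(C,p).astype(int); g=(f.max(2)<50).astype(np.uint8)
n,l,s,c=cv2.connectedComponentsWithStats(g)
print([(s[i].tolist(),c[i].round(1).tolist()) for i in range(1,n) if s[i,4]>150])
print("corners",[proj(C,[.4953+a*.996-b*.087,.3338+a*.087+b*.996,z]).round(0).tolist() for a,b,z in[(-.075,.05,.047),(.075,.05,.047),(-.075,-.093,.025),(.075,-.093,.025)]])
E
```

```text
wa scoop [([7.8, 58.7], 0.59, 661), ([242.0, 179.2], 0.56, 12472)]
wa scoop_grip [([244.4, 178.6], 0.84, 12389)]
wa nut_1 [([243.0, 202.7], 0.88, 516), ([242.5, 162.0], 0.85, 591), ([272.6, 212.3], 0.65, 516)]
[0.4922 0.3675 0.2559] [ 0.9042  0.3517  0.0205 -0.0007 -1.2407 -2.3917]
scoop 0.59 0 20 40 77 ((10.0, 58.5), (37.0, 20.0), 90.0)
scoop 0.56 183 316 118 245 ((249.5, 181.5), (127.0, 133.0), 90.0)
scoop_grip 0.84 183 316 118 245 ((249.78237915039062, 181.95260620117188), (126.99573516845703, 132.626708984375), 89.53038024902344)
pred grip top [301.4036 194.7135]
[([10, 147, 31, 16, 327], [25.4, 155.8]), ([302, 162, 13, 60, 716], [307.7, 191.1]), ([0, 274, 560, 146, 44476], [286.2, 372.5])]
corners [[299.0, 117.0], [297.0, 243.0], [175.0, 118.0], [189.0, 237.0]]
```

```bash
python3 - <<'E'
from h import *
st=r.read_state();C=cam("wrist",st); f=cv2.imread("pics/wa.png"); m=f.max(2)<50; k=np.zeros_like(m);k[155:230,295:325]=1; v,u=np.nonzero(m&k)
top=[];
for vv in range(164,221,8): s=u[v==vv]; print(vv,s.min(),s.max(),end="; ")
e=np.polyfit(v,u,1); print("slope",e)
for z in(.094,.07): print(z,atz(C,(307.7,191.1),z))
a,b=atz(C,(np.polyval(e,162),162),.09),atz(C,(np.polyval(e,221),221),.09); print(a,b,np.linalg.norm(a-b),"yaw",np.degrees(np.arctan2((b-a)[1],(b-a)[0])))
for n,T,bx in(("top",cam("top"),(238,262,150,166)),):
    g=r.grab_frame("top").max(2)<60
    v,u=np.nonzero(g[230:275,145:168]); print(u.mean()+145,v.mean()+230,len(u))
    print(tri([(C,(307.7,191.1)),(T,(u.mean()+145,v.mean()+230))]))
s=cv2.imread("pics/s2.png"); g=s.max(2)<45; v,u=np.nonzero(g[150:175,250:285]); print("side grip",u.mean()+250,v.mean()+150,len(u),tri([(C,(307.7,191.1)),(cam("side"),(u.mean()+250,v.mean()+150))]))
E
```

```text
164 302 311; 172 302 314; 180 302 314; 188 302 314; 196 302 313; 204 302 313; 212 302 313; 220 305 312; slope [  0.0057 306.6414]
0.094 [0.4864 0.3916 0.094 ]
0.07 [0.4924 0.3939 0.07  ]
[0.4575 0.3886 0.09  ] [0.5202 0.3957 0.09  ] 0.0631949087822542 yaw 6.464929856639509
157.322 244.932 500
(array([0.5043, 0.399 , 0.0383]), [np.float64(0.004336965707775938), np.float64(0.004336965707776047)])
side grip 263.3203883495146 161.72815533980582 103 (array([0.4876, 0.3927, 0.0729]), [np.float64(0.004034498752114541), np.float64(0.004034498752114476)])
```

```bash
python3 - <<'E'
from h import *
st=r.read_state();print(st["ee_pos"],go([.488,.3915,.055],mq(6,0)))
E
```

```text
[0.4921 0.368  0.2559] [array([  1.9,  23.8, 200.9]), array([-0.01, -0.07, -1.21])]
```

Call:
play_rows --commands '[{"travel":[1,12,30],"turn":[0,0,-1.2],"claw":0.8},{"travel":[2,24,85],"turn":[0,0,-1.2],"claw":0.7},{"travel":[2,24,140],"turn":[0,0,-1.2],"claw":0.6},{"travel":[2,24,185],"turn":[0,0,-1.2],"claw":0.6},{"travel":[2,24,201],"turn":[0,0,-1.2],"claw":0.6}]'

```text
time_s: 23.12
ee_pos: [0.4865, 0.3906, 0.0516]
eef_rot: [-0.052, 0.999, -0.002, -0.003]
contact_force: [0.7, -0.2, 0.9]
gripper_width: 0.594
gripper_force: 0.0
```

Call:
play_rows --commands '[{"travel":[0,0,0],"turn":[0,0,0],"claw":0.5},{"travel":[0,0,0],"turn":[0,0,0],"claw":0.35},{"travel":[0,0,0],"turn":[0,0,0],"claw":0.2},{"travel":[0,0,0],"turn":[0,0,0],"claw":0},{"travel":[0,0,0],"turn":[0,0,0],"claw":0}]' --squeeze 80

```text
time_s: 23.75
ee_pos: [0.4883, 0.3931, 0.0564]
eef_rot: [-0.053, 0.999, 0.001, 0.001]
contact_force: [-1.2, 0.1, 5.7]
gripper_width: 0.141
gripper_force: 79.0
```

```bash
python3 - <<'E'
from h import *
st=r.read_state();print(st["ee_pos"],st["joints"],st["contact_force"],st["gripper_width"],st["gripper_force"],R.from_quat(st["eef_rot"]).as_matrix())
E
```

```text
[0.4883 0.3931 0.0564] [ 0.9354  0.553  -0.1958 -0.0004 -0.8201 -2.3997] [-1.1754  0.1299  5.7093] 0.14119737428292933 79.03186082839966 [[-0.9944 -0.106   0.0009]
 [-0.106   0.9944  0.0017]
 [-0.0011  0.0016 -1.    ]]
```

Call:
play_rows --commands '[{"travel":[0,0,0],"turn":[0,0,0],"claw":0},{"travel":[0,0,-6],"turn":[0,0,0],"claw":0},{"travel":[0,0,-20],"turn":[0,0,0],"claw":0},{"travel":[0,0,-45],"turn":[0,0,0],"claw":0},{"travel":[0,0,-75],"turn":[0,0,0],"claw":0}]' --squeeze 115

```text
time_s: 24.38
ee_pos: [0.4872, 0.3916, 0.1297]
eef_rot: [-0.052, 0.999, -0.001, -0.002]
contact_force: [-0.0, -0.2, -3.1]
gripper_width: 0.137
gripper_force: 112.2
```

Call:
play_rows --commands '[{"travel":[0,0,-35],"turn":[0,0,0],"claw":0},{"travel":[0,0,-70],"turn":[0,0,0],"claw":0},{"travel":[0,0,-100],"turn":[0,0,0],"claw":0},{"travel":[0,0,-120],"turn":[0,0,0],"claw":0},{"travel":[0,0,-125],"turn":[0,0,0],"claw":0}]'

```text
time_s: 25.0
ee_pos: [0.4881, 0.3924, 0.2561]
eef_rot: [-0.053, 0.999, 0.001, 0.0]
contact_force: [0.0, 0.5, -3.5]
gripper_width: 0.134
gripper_force: 112.1
```

```bash
python3 - <<'E'
from h import *
T=cam("top"); tc=lambda x,y:(x/2.65+130,y/2.65+140)
c=[atz(T,tc(*p),.167) for p in[(331,217),(488,228),(499,84),(347,72)]]; print(c,np.mean(c,0))
y=c[0]-c[1]; print(np.degrees(np.arctan2(-y[0],y[1])),np.linalg.norm(y),np.linalg.norm(c[1]-c[2]))
st=r.read_state();print(st["ee_pos"],st["joints"],st["contact_force"],st["wrist_torque"],st["gripper_width"])
f=r.grab_frame("top")
print("nuts",[(np.round(d["centre"]).tolist(),round(d["p"],2)) for d in r.silhouettes("top","nut_1")])
r.grab_frame("wrist");print("nuts w",[(np.round(d["centre"]).tolist(),round(d["p"],2)) for d in r.silhouettes("wrist","nut_1")])
d=r.silhouettes("wrist","scoop");v,u=np.nonzero(d[0]["region"]);print(u.min(),u.max(),v.min(),v.max())
E
```

```text
[array([0.5234, 0.0889, 0.167 ]), array([ 0.4935, -0.073 ,  0.167 ]), array([ 0.6476, -0.1047,  0.167 ]), array([0.6794, 0.0566, 0.167 ])] [ 0.586 -0.008  0.167]
-10.47149234636916 0.16465365607513593 0.15736867292438003
[0.4881 0.3924 0.2561] [ 0.9348  0.3714  0.0506 -0.0011 -1.2488 -2.4001] [ 0.0155  0.5377 -3.5256] [0.1782 0.0641 0.0129] 0.13444202519051757
nuts [([171.0, 245.0], 0.72), ([170.0, 227.0], 0.7), ([291.0, 149.0], 0.63), ([155.0, 255.0], 0.61), ([156.0, 239.0], 0.61)]
nuts w [([167.0, 285.0], 0.74), ([226.0, 250.0], 0.65), ([220.0, 296.0], 0.64), ([158.0, 218.0], 0.62)]
11 301 126 379
```

```bash
cat > pour.py <<'E'
from h import *
mx=np.array([.9816,-.1908,0]);my=np.array([.1908,.9816,0]);hop=np.array([.587,-.008,.165])-.008*mx
def pose(be,ly=.05,lz=.02):
    q=R.from_rotvec(np.radians(be)*mx)*mq(-11); Rb=R.from_rotvec(np.radians(be)*mx)
    lip=hop+my*ly+[0,0,lz]; g=lip-Rb.apply(-my*.1445+np.array([0,0,-.050])); return g+q.apply([0,0,.0187]),q
if __name__=="__main__":
    import sys
    st=r.read_state(); print(st["ee_pos"],st["joints"],st["gripper_width"])
    for a in sys.argv[1:]:
        be,lz=map(float,a.split(",")); p,q=pose(be,lz=lz); print(a,p,*go(p,q,st))
E
python3 pour.py 0,.07
```

```text
[0.4873 0.3918 0.2528] [ 0.9348  0.3744  0.0472 -0.0015 -1.248  -2.4001] 0.133924143222751
0,.07 [0.6163 0.1844 0.2663] [-106.4 -219.7  -13.4] [-0.17 -0.21 17.02]
```

Call:
play_rows --commands '[{"travel":[-8,-16,-8],"turn":[0,0,1],"claw":0},{"travel":[-24,-50,-13],"turn":[0,0,4],"claw":0},{"travel":[-44,-91,-16],"turn":[0,0,7],"claw":0},{"travel":[-64,-132,-16],"turn":[0,0,10],"claw":0},{"travel":[-81,-167,-16],"turn":[0,0,13],"claw":0}]'

```text
time_s: 25.88
ee_pos: [0.587, 0.2322, 0.2704]
eef_rot: [0.062, 0.998, -0.001, -0.001]
contact_force: [0.3, 1.0, -3.9]
gripper_width: 0.139
gripper_force: 112.3
```

```bash
python3 pour.py 0,.07
```

```text
[0.587  0.2322 0.2704] [ 0.6327  0.3743  0.09   -0.     -1.2888 -2.3283] 0.13898917709701444
0,.07 [0.6163 0.1844 0.2663] [-35.  -43.8   4.1] [-0.1  -0.09  3.85]
```

Call:
play_rows --commands '[{"travel":[-12,-15,1],"turn":[0,0,1.5],"claw":0},{"travel":[-24,-30,3],"turn":[0,0,3],"claw":0},{"travel":[-32,-40,4],"turn":[0,0,3.8],"claw":0},{"travel":[-35,-44,4],"turn":[0,0,3.8],"claw":0},{"travel":[-35,-44,4],"turn":[0,0,3.8],"claw":0}]'

```text
time_s: 26.5
ee_pos: [0.6154, 0.1871, 0.2663]
eef_rot: [0.094, 0.996, -0.0, -0.001]
contact_force: [-0.7, 0.0, -3.6]
gripper_width: 0.137
gripper_force: 112.4
```

```bash
python3 pour.py 0,.07 10,.06 20,.05 30,.035 40,.02 50,.02; python3 - <<'E'
from h import *
f=r.grab_frame("side"); r.grab_frame("top")
for n in("side","top"):
  for q in("scoop_lip","hopper_mouth"):
    for d in r.silhouettes(n,q)[:1]: v,u=np.nonzero(d["region"]); print(n,q,d["p"],u.min(),u.max(),v.min(),v.max())
from pour import *
T=cam("top")
p,q=pose(0,lz=.07); lip=hop+my*.05+[0,0,.07]
print("lip pred top",[proj(T,lip+mx*a).round(1).tolist() for a in(-.075,.075)])
E
```

```text
[0.6154 0.1871 0.2663] [ 0.546   0.3971  0.1149 -0.0004 -1.2903 -2.3043] 0.1369694302362659
0,.07 [0.6163 0.1844 0.2663] [-1.4 -2.4  0. ] [-0.05 -0.09  0.25]
10,.06 [0.6148 0.177  0.2809] [ -1.3 -10.1 -14.6] [-10.05  -0.11   0.25]
20,.05 [0.6126 0.1654 0.2938] [ -1.2 -21.9 -27.5] [-20.05  -0.13   0.24]
30,.035 [0.6096 0.1501 0.2994] [ -1.1 -37.5 -33. ] [-30.05  -0.15   0.23]
40,.02 [0.606  0.1315 0.3019] [ -1.1 -56.4 -35.5] [-40.05  -0.17   0.21]
50,.02 [0.6018 0.1102 0.3158] [ -0.9 -78.1 -49.4] [-50.05  -0.19   0.2 ]
side scoop_lip 0.89 265 325 122 167
side hopper_mouth 0.97 242 338 132 264
top scoop_lip 0.75 206 269 158 218
top hopper_mouth 0.72 252 325 132 246
lip pred top [[265.5, 219.3], [270.5, 164.4]]
```

Call:
play_rows --commands '[{"travel":[-1,-6,-8],"turn":[-5,0,0],"claw":0},{"travel":[-1.3,-14,-18],"turn":[-13,0,0.2],"claw":0},{"travel":[-1.2,-25,-29],"turn":[-22,0,0.2],"claw":0},{"travel":[-1.1,-38,-34],"turn":[-30,0,0.2],"claw":0},{"travel":[-1.1,-48,-35],"turn":[-36,0,0.2],"claw":0}]'

```text
time_s: 27.42
ee_pos: [0.6073, 0.1384, 0.3025]
eef_rot: [0.091, 0.946, 0.308, 0.029]
contact_force: [-0.2, -1.1, -3.5]
gripper_width: 0.143
gripper_force: 112.6
```

```bash
python3 pour.py 40,.02 45,.02 50,.02 55,.02 60,.02 65,.02 70,.02 75,.02; python3 -c "
from h import *
r.grab_frame('top');print([(np.round(d['centre']).tolist(),round(d['p'],2)) for d in r.silhouettes('top','nut_1')])"
```

```text
[0.6073 0.1384 0.3025] [ 0.1684  0.2851  0.1249 -0.625  -1.2312 -1.7703] 0.1428671528462639
40,.02 [0.606  0.1315 0.3019] [ 0.  -6.1 -3.6] [-3.9  -0.06  0.02]
45,.02 [0.604  0.1212 0.3093] [  0.  -10.2 -15.8] [-8.9  -0.06  0.02]
50,.02 [0.6018 0.1102 0.3158] [  0.1 -15.4 -27.6] [-13.9   -0.06   0.02]
55,.02 [0.5996 0.0988 0.3213] [  0.1 -21.5 -39. ] [-18.9   -0.06   0.01]
60,.02 [0.5973 0.0869 0.3258] [  0.1 -28.7 -49.7] [-23.9   -0.06   0.01]
65,.02 [0.5949 0.0747 0.3292] [  0.1 -36.7 -59.8] [-28.9   -0.06   0.01]
70,.02 [0.5925 0.0623 0.3315] [  0.1 -45.6 -69.1] [-33.9   -0.06   0.01]
75,.02 [0.5901 0.0496 0.3327] [  0.1 -55.3 -77.6] [-38.9   -0.06   0.  ]
[([386.0, 220.0], 0.46)]
```

Call:
play_rows --commands '[{"travel":[0,-6,-4],"turn":[-4,0,0],"claw":0},{"travel":[0,-10,-16],"turn":[-9,0,0],"claw":0},{"travel":[0,-15,-28],"turn":[-14,0,0],"claw":0},{"travel":[0,-21,-39],"turn":[-19,0,0],"claw":0},{"travel":[0,-28,-50],"turn":[-24,0,0],"claw":0}]'

```text
time_s: 28.15
ee_pos: [0.5976, 0.0883, 0.3257]
eef_rot: [0.082, 0.863, 0.497, 0.046]
contact_force: [-0.3, 0.4, -3.1]
gripper_width: 0.136
gripper_force: 112.9
```

```bash
python3 pour.py 60,.02 65,.02 70,.02 75,.02 80,.02; python3 -c "
from h import *
print(r.read_state()['contact_force'])
for n in('top','side'):
  r.grab_frame(n);print([(np.round(d['centre']).tolist(),round(d['p'],2)) for d in r.silhouettes(n,'nut_1')])"
```

```text
[0.5976 0.0883 0.3257] [-0.1544  0.3288  0.1291 -1.059  -1.4422 -1.4156] 0.1357711079543084
60,.02 [0.5973 0.0869 0.3258] [ 0.  -0.6 -1.3] [-0.1  -0.19  0.01]
65,.02 [0.5949 0.0747 0.3292] [  0.1  -3.9 -13.7] [-5.1  -0.19 -0.  ]
70,.02 [0.5925 0.0623 0.3315] [  0.1  -8.3 -25.9] [-10.1   -0.19  -0.01]
75,.02 [0.5901 0.0496 0.3327] [  0.2 -13.7 -37.6] [-15.1   -0.18  -0.02]
80,.02 [0.5876 0.037  0.3327] [  0.2 -20.1 -48.8] [-20.1   -0.18  -0.03]
[-0.3112  0.4242 -3.1371]
[([290.0, 207.0], 0.47), ([279.0, 199.0], 0.42), ([278.0, 193.0], 0.38)]
[([299.0, 211.0], 0.55), ([292.0, 207.0], 0.39)]
```

Call:
play_rows --commands '[{"travel":[0,-4,-14],"turn":[-5,0,0],"claw":0},{"travel":[0,-8,-26],"turn":[-10,0,0],"claw":0},{"travel":[0,-14,-38],"turn":[-15,0,0],"claw":0},{"travel":[0,-20,-49],"turn":[-20,0,0],"claw":0},{"travel":[0,-20,-49],"turn":[-20,0,0],"claw":0}]'

```text
time_s: 28.98
ee_pos: [0.588, 0.0367, 0.3308]
eef_rot: [0.075, 0.764, 0.639, 0.059]
contact_force: [-0.1, -0.3, -3.0]
gripper_width: 0.136
gripper_force: 113.1
```

```bash
python3 pour.py 80,.02 85,.025; python3 -c "
from h import *
F=[]
for n in('top','side','wrist'):
  r.grab_frame(n);F.append(r.read_state()['contact_force']);print(n,[(np.round(d['centre']).tolist(),round(d['p'],2),d['region'].sum()) for d in r.silhouettes(n,'nut_1')])
print(np.mean(F,0))"
```

```text
[0.588  0.0367 0.3308] [-0.378   0.4427  0.1022 -1.3387 -1.685  -1.2063] 0.13619557070665994
80,.02 [0.5876 0.037  0.3327] [ 0.4  2.  -0.1] [-0.21 -0.1  -0.34]
85,.025 [0.5851 0.0244 0.3367] [  0.5   3.6 -13.5] [-5.21 -0.09 -0.34]
top [([278.0, 197.0], 0.59, np.int64(95)), ([292.0, 212.0], 0.55, np.int64(98)), ([297.0, 203.0], 0.51, np.int64(101))]
side [([292.0, 208.0], 0.48, np.int64(41))]
wrist []
[ 0.0999  0.0006 -2.6665]
```

```bash
python3 pour.py 70,.03 60,.04 50,.05 40,.06
```

```text
[0.5878 0.038  0.3336] [-0.3765  0.4392  0.1035 -1.3407 -1.6861 -1.2054] 0.13980436647707514
70,.03 [0.5925 0.0623 0.3415] [-0.1 12.1 22.9] [ 9.86 -0.15  0.02]
60,.04 [0.5973 0.0869 0.3458] [-0.1 20.7 46.9] [19.86 -0.15  0.04]
50,.05 [0.6018 0.1102 0.3458] [-0.2 24.9 70.3] [29.86 -0.15  0.05]
40,.06 [0.606  0.1315 0.3419] [-0.3 24.8 92.3] [39.86 -0.14  0.06]
```

Call:
play_rows --commands '[{"travel":[0,8,11],"turn":[5,0,0],"claw":0},{"travel":[0,16,32],"turn":[14,0,0],"claw":0},{"travel":[0,22,54],"turn":[23,0,0],"claw":0},{"travel":[0,25,74],"turn":[32,0,0],"claw":0},{"travel":[0,25,92],"turn":[40,0,0],"claw":0}]'

```text
time_s: 29.9
ee_pos: [0.6054, 0.1317, 0.3435]
eef_rot: [0.089, 0.936, 0.339, 0.033]
contact_force: [-0.7, 0.1, -3.7]
gripper_width: 0.136
gripper_force: 112.9
```

```bash
python3 pour.py 30,.07 20,.07 10,.07 0,.07; python3 -c "
from h import *
print(go([.55,.30,.27],mq(0)))"
```

```text
[0.6054 0.1317 0.3435] [ 0.1219  0.2614  0.1816 -0.6816 -1.3106 -1.7618] 0.136255888968728
30,.07 [0.6096 0.1501 0.3344] [-0.6  8.6 19.1] [ 9.78 -0.04  0.13]
20,.07 [0.6126 0.1654 0.3138] [-0.6  7.4 44.8] [19.78 -0.03  0.13]
10,.07 [0.6148 0.177  0.2909] [-0.6  1.8 70. ] [29.78 -0.02  0.14]
0,.07 [0.6163 0.1844 0.2663] [-0.6 -8.1 93.8] [39.78 -0.01  0.14]
[array([ 86.2,  71.9, 155.5]), array([ 39.65,   3.81, -10.42])]
```

Call:
play_rows --commands '[{"travel":[0,8,16],"turn":[8,0,0],"claw":0},{"travel":[0,8,36],"turn":[16,0,0],"claw":0},{"travel":[0,6,56],"turn":[24,0,0],"claw":0},{"travel":[0,0,75],"turn":[32,0,0],"claw":0},{"travel":[0,-8,92],"turn":[39.8,0,0],"claw":0}]'

```text
time_s: 30.52
ee_pos: [0.6149, 0.184, 0.266]
eef_rot: [0.095, 0.995, 0.0, -0.001]
contact_force: [0.3, -0.2, -3.0]
gripper_width: 0.14
gripper_force: 112.8
```

```bash
python3 -c "
from h import *
st=r.read_state();print(st['ee_pos'],st['joints'])
print(go([.488,.3925,.25],mq(6)))"
```

```text
[0.6149 0.184  0.266 ] [ 0.5414  0.3948  0.1111 -0.0021 -1.2884 -2.3016]
[array([164. , 180.8,  16.5]), array([  0.06,  -0.12, -16.89])]
```

Call:
play_rows --commands '[{"travel":[25,27,0],"turn":[0,0,-2],"claw":0},{"travel":[60,66,0],"turn":[0,0,-6],"claw":0},{"travel":[98,108,5],"turn":[0,0,-10],"claw":0},{"travel":[135,148,12],"turn":[0,0,-14],"claw":0},{"travel":[164,181,16],"turn":[0,0,-16.9],"claw":0}]'

```text
time_s: 31.15
ee_pos: [0.4864, 0.3934, 0.2505]
eef_rot: [-0.053, 0.999, 0.003, -0.002]
contact_force: [0.2, -1.0, -4.2]
gripper_width: 0.14
gripper_force: 112.8
```

```bash
python3 - <<'E'
from h import *
for i in range(3): f=r.grab_frame("top")
st=r.read_state();print(st['ee_pos'],go([.488,.3925,.0575],mq(6)))
print([(np.round(d['centre'],1).tolist(),round(d['p'],2),int(d['region'].sum())) for d in r.silhouettes("top",'nut_1')])
b=((f[...,0].astype(int)-f[...,2]>25)&(f[...,0]>50)).astype(np.uint8); k=np.zeros_like(b);k[165:230,250:325]=1
n,l,s,c=cv2.connectedComponentsWithStats(b*k); print([(s[i,4],c[i].round(1)) for i in range(1,n)])
from pour import hop,mx,my
T=cam("top"); h0=hop+.008*mx
print("nut px -> hopper xy at z=.11",[((atz(T,c[i],.11)-h0)@mx.round(4),(atz(T,c[i],.11)-h0)@my) for i in range(1,n) if s[i,4]>20])
cv2.imwrite("pics/fin.png",f[:,:,::-1])
n,l,s,c=cv2.connectedComponentsWithStats(b); print("all brown",[(s[i,4],c[i].round(0)) for i in range(1,n) if s[i,4]>25])
E
```

```text
[0.4867 0.3934 0.2503] [array([ -1.8,  -1.9, 192.8]), array([ 0.26, -0.18,  0.15])]
[([296.5, 202.3], 0.68, 96), ([290.4, 209.2], 0.55, 101), ([278.6, 200.1], 0.5, 118), ([296.2, 191.5], 0.5, 77), ([280.7, 188.1], 0.43, 92)]
[(np.int32(86), array([282.4, 189.9])), (np.int32(81), array([295.7, 190.9])), (np.int32(91), array([276.3, 200.2])), (np.int32(89), array([296.2, 201.9])), (np.int32(81), array([290.9, 211.7]))]
nut px -> hopper xy at z=.11 [(np.float64(0.03080328159293345), np.float64(0.015827016135559126)), (np.float64(0.030792469794528182), np.float64(-0.023657666009277708)), (np.float64(-0.0020714027053349913), np.float64(0.03151409476460247)), (np.float64(-0.0022212523160821617), np.float64(-0.027794825962402705)), (np.float64(-0.03289254782287917), np.float64(-0.014383549017754897))]
all brown [(np.int32(182), array([157., 113.])), (np.int32(33), array([135., 119.])), (np.int32(222), array([168., 123.])), (np.int32(93), array([148., 125.])), (np.int32(137), array([197., 174.])), (np.int32(86), array([282., 190.])), (np.int32(81), array([296., 191.])), (np.int32(91), array([276., 200.])), (np.int32(89), array([296., 202.])), (np.int32(538), array([392., 217.])), (np.int32(81), array([291., 212.])), (np.int32(240), array([346., 241.])), (np.int32(91), array([ 46., 265.])), (np.int32(427), array([353., 276.])), (np.int32(543), array([ 87., 296.])), (np.int32(95), array([ 25., 319.])), (np.int32(238), array([ 66., 358.])), (np.int32(27), array([ 46., 377.])), (np.int32(28), array([111., 399.])), (np.int32(82), array([323., 404.]))]
```

Call:
play_rows --commands '[{"travel":[-1.8,-1.9,30],"turn":[0.2,-0.2,0],"claw":0},{"travel":[-1.8,-1.9,80],"turn":[0.2,-0.2,0],"claw":0},{"travel":[-1.8,-1.9,130],"turn":[0.2,-0.2,0],"claw":0},{"travel":[-1.8,-1.9,165],"turn":[0.2,-0.2,0],"claw":0},{"travel":[-1.8,-1.9,180],"turn":[0.2,-0.2,0],"claw":0}]'

```text
time_s: 31.98
ee_pos: [0.4905, 0.3882, 0.0685]
eef_rot: [-0.051, 0.999, -0.001, -0.0]
contact_force: [-0.5, -0.2, -2.1]
gripper_width: 0.139
gripper_force: 112.9
```

Call:
play_rows --commands '[{"travel":[0,0,5],"turn":[0,0,0],"claw":0},{"travel":[0,0,9],"turn":[0,0,0],"claw":0},{"travel":[0,0,11.5],"turn":[0,0,0],"claw":0},{"travel":[0,0,11.5],"turn":[0,0,0],"claw":0},{"travel":[0,0,11.5],"turn":[0,0,0],"claw":0}]'

```text
time_s: 32.6
ee_pos: [0.4909, 0.3901, 0.0594]
eef_rot: [-0.052, 0.999, 0.0, 0.001]
contact_force: [0.7, -0.1, -1.9]
gripper_width: 0.138
gripper_force: 112.9
```

```bash
python3 -c "
from h import *
r.grab_frame('top');st=r.read_state();print(st['ee_pos'],st['contact_force'],st['wrist_torque'],go([.488,.3925,.0564],mq(6)))"
```

```text
[0.4909 0.3901 0.0593] [-0.2947 -0.0686 -2.6548] [ 0.1542  0.0262 -0.0392] [array([2.6, 2.7, 2.9]), array([ 0.01,  0.14, -0.05])]
```

Still hanging; lower until the weight is taken, then release.

Call:
play_rows --commands '[{"travel":[2,2,1],"turn":[0,0,0],"claw":0},{"travel":[2,2,2],"turn":[0,0,0],"claw":0},{"travel":[2,2,3],"turn":[0,0,0],"claw":0},{"travel":[2,2,3],"turn":[0,0,0],"claw":0},{"travel":[2,2,3],"turn":[0,0,0],"claw":0}]'

```text
time_s: 33.28
ee_pos: [0.4885, 0.3918, 0.0565]
eef_rot: [-0.052, 0.999, -0.0, 0.001]
contact_force: [-3.4, -0.8, 4.4]
gripper_width: 0.139
gripper_force: 113.9
```

```bash
python3 -c "
from h import *
r.grab_frame('top');st=r.read_state();print(st['ee_pos'],st['contact_force'],st['wrist_torque'])"
```

```text
[0.4885 0.3918 0.0565] [-3.944  -0.3516  4.7886] [-0.0064  1.1487  0.0477]
```

Down on the table. Release and rise.

Call:
play_rows --commands '[{"travel":[0,0,0],"turn":[0,0,0],"claw":0.15},{"travel":[0,0,0],"turn":[0,0,0],"claw":0.3},{"travel":[0,0,0],"turn":[0,0,0],"claw":0.5},{"travel":[0,0,0],"turn":[0,0,0],"claw":0.6},{"travel":[0,0,-5],"turn":[0,0,0],"claw":0.6}]'

```text
time_s: 33.95
ee_pos: [0.4884, 0.3913, 0.0604]
eef_rot: [-0.052, 0.999, -0.001, 0.001]
contact_force: [-0.7, -0.2, 0.5]
gripper_width: 0.598
gripper_force: 0.0
```

Call:
play_rows --commands '[{"travel":[0,0,-25],"turn":[0,0,0],"claw":0.6},{"travel":[0,0,-65],"turn":[0,0,0],"claw":0.6},{"travel":[0,0,-115],"turn":[0,0,0],"claw":0.8},{"travel":[0,0,-165],"turn":[0,0,0],"claw":1},{"travel":[0,0,-180],"turn":[0,0,0],"claw":1}]'

```text
time_s: 34.58
ee_pos: [0.4894, 0.3927, 0.2457]
eef_rot: [-0.052, 0.999, 0.003, 0.004]
contact_force: [-0.3, 0.5, -1.2]
gripper_width: 1.003
gripper_force: 0.0
```

```bash
python3 - <<'E'
from h import *
for n in("top","side","wrist"): r.grab_frame(n)
print(r.read_state()["ee_pos"],r.read_state()["contact_force"])
def bb(n,q,k=5): print(q,n,[(np.round(d["centre"]).tolist(),round(d["p"],2),int(d["region"].sum())) for d in r.silhouettes(n,q)][:k])
for n,q in(("top","scoop"),("wrist","scoop"),("top","nut_1"),("top","tester"),("side","tester"),("top","stand"),("top","spice_1"),("top","nozzle_3"),("side","cutter_ring_1"),("top","pastry_brush"),("top","measuring_spoons"),("side","guard_edge")): bb(n,q)
E
```

```text
[0.4879 0.3916 0.2409] [-0.6329  0.3004 -0.3531]
scoop top [([180.0, 248.0], 0.93, 2587)]
scoop wrist [([224.0, 179.0], 0.68, 15907), ([21.0, 226.0], 0.37, 6990)]
nut_1 top [([280.0, 191.0], 0.66, 92), ([290.0, 207.0], 0.65, 97), ([295.0, 202.0], 0.6, 84), ([179.0, 245.0], 0.59, 2614), ([279.0, 197.0], 0.58, 85)]
tester top [([394.0, 214.0], 0.51, 68)]
tester side [([249.0, 284.0], 0.47, 245)]
stand top [([384.0, 220.0], 0.64, 587)]
spice_1 top [([230.0, 173.0], 0.57, 293), ([200.0, 180.0], 0.53, 335), ([182.0, 246.0], 0.38, 2563)]
nozzle_3 top []
cutter_ring_1 side [([252.0, 285.0], 0.73, 209), ([232.0, 215.0], 0.6, 422)]
pastry_brush top [([353.0, 258.0], 0.72, 703)]
measuring_spoons top [([374.0, 174.0], 0.84, 308)]
guard_edge side [([324.0, 170.0], 0.76, 424)]
```

```bash
python3 - <<'E'
from h import *
a=cv2.imread("pics/side0.png").astype(int); b=r.grab_frame("side")[:,:,::-1].astype(int)
for f in(a,b):
    m=(f[...,2]>80)&(f[...,1]<50)&(f[...,0]<50); v,u=np.nonzero(m[255:310,235:270]); print(len(u),u.mean()+235,v.mean()+255,v.min()+255,v.max()+255)
d=(np.abs(a-b).max(2)>40); k=cv2.connectedComponentsWithStats(d.astype(np.uint8)); print([(k[2][i].tolist()) for i in range(1,k[0]) if k[2][i,4]>40])
print(r.hand_in())
E
```

```text
103 252.06796116504853 282.94174757281553 269 300
104 251.42307692307693 283.4519230769231 269 300
[[31, 0, 66, 17, 338], [112, 0, 23, 6, 98], [144, 0, 130, 119, 3927], [93, 2, 50, 68, 1554], [50, 6, 45, 31, 1013], [28, 17, 9, 17, 56], [72, 32, 115, 104, 2735], [47, 34, 14, 19, 84], [62, 38, 13, 32, 82], [65, 75, 56, 96, 1479], [73, 83, 126, 123, 3778], [20, 128, 49, 27, 974], [318, 130, 22, 36, 275], [25, 155, 41, 31, 648], [16, 162, 87, 123, 4040], [322, 170, 8, 11, 42], [203, 172, 42, 26, 626], [252, 176, 74, 37, 1430], [249, 178, 17, 12, 103], [246, 182, 10, 12, 73], [93, 186, 17, 34, 388], [108, 205, 20, 19, 167], [133, 213, 23, 19, 224], [309, 240, 19, 42, 321], [115, 243, 25, 33, 544], [101, 245, 12, 10, 87], [148, 353, 15, 19, 102]]
the job is handed in; nothing more can be done
None
```

I handed the job in at about 35 s. All five walnuts are in the hopper, the guard is standing open, the tester is back in its block and the empty scoop is back on the table; the final images showed nothing else moved, though the networks didn't pick out the piping nozzle in that last check.

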